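Hang the blue sample tray under the sign

ROBOT

A 6-joint arm with a two-finger parallel gripper is mounted at the origin on the work surface. World frame = base frame: x ahead of the robot, y to its left, z up, the work surface at z = 0. Lengths are in m, angles in rad, forces in N, time in s.
With the tool pointing down it reaches from about 0.375 to 0.9 m from the base axis. Payload 3.1 kg.
Tool frame: the origin (TCP) lies at the very end of the fingers, on their centre line; the grasp point (between the pads) lies 19 mm behind it; z points along the fingers, y is the direction in which the jaws open and shut (so a half turn about z gives the same grasp; the last joint's range is limited). The gripper opens to 87 mm and grips with 3 to 60 N. Pads are 19 mm wide; open, the fingers measure 117 mm over their backs; the gripper's body (75 mm by 190 mm) begins 51 mm behind the grasp point.
Start: joints at [-1.355, 0.527, 1.433, -0, 1.181, -0.178], TCP at [0.24, -0.577, 0.223] pointing down, gripper open.
Joint ranges: [-3.08, 3.08], [-0.75, 2.2], [0.22, 2.44], [-1.43, 4.57], [0, 2.65], [-2.85, 2.85]. Speed limits (rad/s): [2.79, 2.79, 3.14, 3.14, 3.14, 3.14].

INTERFACE

Orientations are given as a unit quaternion [x, y, z, w].
In Python, from rig import robot gives the robot as it stands. The module is installed in compiled form; this text tells all that it offers.
- The arm moves only by the tool send_rows, never from a script. Its argument "deltas" is a list of rows, each an object of numbers: "tx", "ty", "tz": the shift along the tool's x, y, z in cm; "rx", "ry", "rz": the turn, a rotation vector about the tool's x, y, z in rad. A call has 1 to 5 rows; each row is the pose to reach, as a shift and turn from the pose commanded when the call began, along the tool's axes at that moment; what a row does not reach only later rows make up. A row lasts 1/12 s, in which the tool goes at most 41.7 mm and 7.16 degrees, less where a joint would pass 70% of its speed; a pose out of reach is approached as far as the arm can. A call with a gripper value outside its range is refused whole. "claw" is the finger opening in cm, from 0 to 8.7, set as the call begins (left out, the last holds). The fingers move at their own pace and stop on an object; "squeeze" is the grip in N (left out, the last holds). Time passes only in rows, so rows that repeat a pose let the fingers close. It gives the time, the measured TCP pose, the force and the opening at its end, in the units of the state.
- robot.get_obs(): the state, without advancing time (a new reading comes with each control period).
- robot.camera(name): name is "scene" or "top"; returns a dict with "color" (420x560x3 uint8, red, green, blue), "z_map" (420x560 float32, m along the optical axis (not along the pixel's ray), 0 where there is no reading), "intrinsics" (3x3 intrinsics, pixels), "R" (3x3) and "t" (3): a world point X has camera coordinates R X + t. Camera axes: x right, y down, z forward; pixel columns grow to the right and rows downward; lengths in m; the calibration is good to about 2 mm. A picture is of the moment at which its call begins.
- robot.hand_in(): hands the job in, once; it reports no verdict.
Trained networks look in the newest picture that a camera, given by its name, has taken for a name from the list of things; names that differ only in an ending like _2 or _b are one class to them, and where a whole thing is asked for, a point or a joint stands for the part that bears it (a point fixed in the world has none). Each returns a list of dicts, best first, with "p" (0 to 1); they miss things now and then, are a little off and sometimes report something else, mostly with a low value. They report only what shows in the picture. A call takes as long as a camera call. They do not tell look-alikes from the thing itself.
- robot.outline_of(label, camera): "pixels" (420x560 bool, what is visible of it) and "xy" ([column, row] in pixels, amid what is visible of it).
- robot.tip_of(label, camera): "xy" ([column, row] in pixels: a listed point, or the origin of a listed thing).
The state is a dict: "time": time; "q": joint angles; "joint_velocities": joint speeds; "joint_torque": joint torques, N m; "position": TCP position; "tool_rot": TCP orientation; "ft_force": force on the tool from outside, world axes, zero at the start; "moment": the same for the moment, N m; "grip_width": finger opening in m.
Only numpy, scipy, OpenCV 4.12 (cv2) and the standard library are available. Lean on these libraries where they do the work, as an engineer would, in place of code of your own. Each camera call takes 0.05 s, during which the arm holds its last target.

TASK

On the packing table a small wooden sign hangs from a display stand and has a wire loop at its lower edge. Hang the blue tray from that loop by the hook that stands up in its middle, so that it hangs level and still below the sign. Leave the yellow tray where it stands.

Things in the scene. Friction and masses are not known exactly. Their poses are not given: they have to be found in the camera images.
- loop (a point): Middle of the lower bar of the upright steel wire loop under the sign, 218 mm up. x points back to the stand's post, y along the bar, z up. Bar 6 mm thick; opening 74 mm wide (y), up to the wooden sign (90 x 50 x 6 mm) 62 mm above the bar. It swings slightly about y, damped, on an 8 mm arm 130 mm above, from a post 150 mm behind. In front (-x) all is free; enter there. Stand fixed, base 12 mm high.
- blue_tray: Blue tray to hang, 200 (x) x 86 (y) x 30 mm, 0.16 kg, origin mid-underside, z up. At its front end an upright grip tab, centre (-90,0,90) mm, 14 (x) x 30 (y) x 60 mm: pinch it across x so the tray cannot sag. In its middle a hook of strip 16 wide, 5 thick: stem at x -20, peak over x 0 (top z 136), down to a free end at x 24, lowest z 107. Hung, the bar sits under the peak at (0,0,125) and the tray is level.
- yellow_tray: A tray of the same shape and size as the blue one, but yellow, standing on the table: not to be moved.
Not all that is in view belongs to the job. Of the things that look like the blue_tray, the middle-sized one is meant.

How it is judged:
At the end, for the whole second after the job is handed in: The blue tray hangs by its hook on the loop's lower bar: bar within 17 mm of the bend along the tray and 35 mm across, 110 to 136 mm above its underside; the loop carries it, it is over 60 mm above the table, level within 12 degrees and still. Yellow tray moved under 30 mm (x of loop in the frame of blue_tray between -0.018 and 0.016 m and y of loop in the frame of blue_tray between -0.035 and 0.035 m and z of loop in the frame of blue_tray between 0.11 and 0.136 m and contact force between blue_tray and sign above 0.5 N and height (world z) of blue_tray above 0.06 m and angle between blue_tray's own z axis and vertical below 0.21 rad and linear speed of blue_tray below 0.06 m/s); the robot touches nothing.
It fails at once if the yellow tray is moved by more than 30 mm (distance of yellow_tray from where it was at the start of the episode above 0.03 m).
It also fails if it takes over 50 s, if anything falls off the work surface, if the arm or the gripper's body presses on something with over 40 N, if the wrist force passes 120 N, or if a joint passes its speed limit or range.

## Working session

There is one attempt and no reset: what is moved stays moved. The work goes in short steps, Python scripts to look and compute and a tool call to move; the robot and the scene stay as the last step left them, time stands still between calls to the robot, and variables do not carry over. Pictures are saved under pics/ and viewed, and the job is handed in when it is done.

Besides the shell and the picture viewer there is one more tool, called by a JSON object that holds its "fn" and its "kwargs". send_rows: Moves the arm, as the interface text tells. Its arguments: {"type":"object","properties":{"deltas":{"type":"array","items":{"type":"object","properties":{"tx":{"type":"number"},"ty":{"type":"number"},"tz":{"type":"number"},"rx":{"type":"number"},"ry":{"type":"number"},"rz":{"type":"number"}}}},"claw":{"type":"number"},"squeeze":{"type":"number"}},"required":["deltas"]}

```bash
mkdir -p pics
cat > h.py <<'E'
import numpy as np, cv2
from rig import robot
def snap(n,f):
    c=robot.camera(n); cv2.imwrite('pics/'+f,cv2.cvtColor(c['color'],cv2.COLOR_RGB2BGR)); return c
def pt(c,u,v,z=None):
    z=c['z_map'][int(v),int(u)] if z is None else z
    K=c['intrinsics']; p=np.array([(u-K[0,2])/K[0,0]*z,(v-K[1,2])/K[1,1]*z,z]); return c['R'].T@(p-c['t'])
def cloud(c):
    z=c['z_map'].astype(float);K=c['intrinsics'];v,u=np.mgrid[:420,:560]
    P=np.stack([(u-K[0,2])/K[0,0]*z,(v-K[1,2])/K[1,1]*z,z],-1)
    W=(P-c['t'])@c['R']; W[z<=0]=np.nan; return W
def proj(c,X):
    p=c['R']@np.array(X)+c['t'];q=c['intrinsics']@p;return q[:2]/q[2]
E
python3 - <<'E'
from h import *
import pickle
D={}
for n in('scene','top'):
    c=snap(n,n+'0.png'); D[n]=c
    print(n,'cam at',-c['R'].T@c['t'])
    for l in('blue_tray','yellow_tray','loop'):
        for r in robot.outline_of(l,n):
            m=r['pixels'];W=cloud(c)[m];print(l,'out',round(r['p'],2),np.round(r['xy']),m.sum(),np.nanmedian(W,0).round(3))
        for r in robot.tip_of(l,n): print(l,'tip',round(r['p'],2),np.round(r['xy'],1))
pickle.dump(D,open('d0.pkl','wb'))
o=robot.get_obs();print(o['time'],o['position'],o['tool_rot'],o['grip_width'])
E
```

```text
scene cam at [0.99384577 0.42790451 0.80020173]
blue_tray out 0.86 [334. 362.] 6370 [0.58  0.248 0.021]
blue_tray out 0.71 [250. 170.] 2885 [ 0.28  -0.201  0.03 ]
blue_tray out 0.64 [417. 303.] 2500 [0.358 0.301 0.018]
blue_tray tip 0.92 [333.3 371.3]
blue_tray tip 0.76 [418.7 305.2]
yellow_tray tip 0.69 [159.5 243.6]
loop out 0.92 [225. 189.] 1363 [0.572 0.002 0.3  ]
loop tip 0.86 [227.8 226.7]
top cam at [0.17703108 0.00618533 1.31366923]
blue_tray out 0.83 [381. 329.] 1725 [ 0.187 -0.261  0.028]
blue_tray out 0.74 [217. 166.] 2395 [0.569 0.239 0.02 ]
blue_tray out 0.6 [179. 245.] 1633 [0.344 0.294 0.014]
blue_tray tip 0.92 [182.5 244.7]
blue_tray tip 0.74 [217.5 167.7]
yellow_tray out 0.93 [396. 194.] 2423 [ 0.544 -0.257  0.021]
yellow_tray tip 0.97 [391.8 195.1]
loop out 0.94 [308. 140.] 591 [ 0.572 -0.006  0.304]
loop tip 0.7 [305.8 153.7]
0.7 [ 0.2404196  -0.57688931  0.22260969] [9.80578172e-01 1.96128652e-01 4.58461885e-06 3.87308068e-05] 0.08720128124582106
```

```bash
python3 -c "
import cv2,numpy as np
a=cv2.imread('pics/scene0.png');b=cv2.imread('pics/top0.png')
print(a.shape)"
```

```text
(420, 560, 3)
```

View pics/scene0.png

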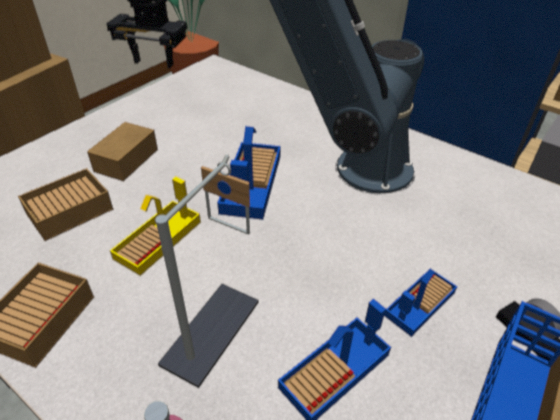

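View pics/top0.png

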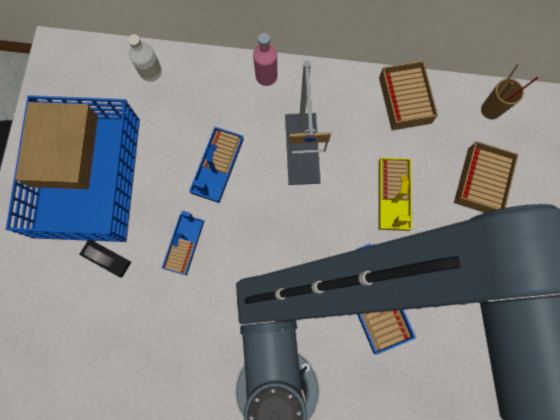

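Run:
```python
from h import *
import pickle
D=pickle.load(open('d0.pkl','rb'))
W=cloud(D['scene']);T=cloud(D['top'])
for n,w in(('scene',W),('top',T)):
    hsv=cv2.cvtColor(D[n]['color'],cv2.COLOR_RGB2HSV)
    blue=(hsv[...,0]>105)&(hsv[...,0]<125)&(hsv[...,1]>150)&(hsv[...,2]>60)
    for nm,(x,y) in dict(A=(.57,.245),B=(.24,-.22),C=(.35,.3)).items():
        near=np.hypot(w[...,0]-x,w[...,1]-y)<.13
        m=blue&near
        if nm!='B': m&= (np.hypot(w[...,0]-.57,w[...,1]-.245)<np.hypot(w[...,0]-.35,w[...,1]-.3)) == (nm=='A')
        m2=m&(w[...,2]<.04)&(w[...,2]>.022)
        p=w[m2][:,:2].astype(np.float32)
        r=cv2.minAreaRect(p) if len(p) > 5 else None
        zz=w[m][:,2]
        print(n,nm,len(p),r,'zmax',np.nanmax(zz),np.nanpercentile(zz,[95,99]))
        hi=m&(w[...,2]>.055); q=w[hi]; print('  high n',len(q),np.nanmin(q,0).round(3) if len(q) else'',np.nanmax(q,0).round(3) if len(q) else'')
# crops
a=cv2.imread('pics/scene0.png')
c=np.hstack([cv2.resize(a[280:420,260:460],(800,560),interpolation=3)]);cv2.imwrite('pics/cA.png',c)
c=cv2.resize(a[110:260,160:310],(600,600),interpolation=3);cv2.imwrite('pics/cB.png',c)
```

```text
scene A 797 ((0.5764864087104797, 0.24287909269332886), (0.08515547215938568, 0.1983220875263214), 78.15315246582031) zmax 0.13697734486050922 [0.12131075 0.13267323]
  high n 782 [0.482 0.23  0.056] [0.599 0.276 0.137]
scene B 221 ((0.2477237731218338, -0.2251308411359787), (0.23908349871635437, 0.11023867130279541), 30.365985870361328) zmax 0.17723552285401142 [0.16591774 0.17374287]
  high n 305 [ 0.255 -0.228  0.055] [ 0.362 -0.151  0.177]
scene C 227 ((0.3448370099067688, 0.29997488856315613), (0.06506751477718353, 0.1539876013994217), 80.85916900634766) zmax 0.10726253379883753 [0.09536016 0.10372531]
  high n 357 [0.328 0.276 0.055] [0.42  0.308 0.107]
top A 317 ((0.5758704543113708, 0.23986601829528809), (0.0857466608285904, 0.19788961112499237), 77.9706802368164) zmax 0.1383814943597721 [0.1245755  0.13471723]
  high n 250 [0.479 0.231 0.056] [0.596 0.275 0.138]
top B 159 ((0.19427743554115295, -0.25966155529022217), (0.10648441314697266, 0.11039870977401733), 28.284189224243164) zmax 0.047133519613141384 [0.04333803 0.04525925]
  high n 0  
top C 83 ((0.3439033031463623, 0.29610583186149597), (0.06575921177864075, 0.14980961382389069), 80.46928405761719) zmax 0.10803839595311383 [0.09706714 0.10559286]
  high n 118 [0.329 0.275 0.055] [0.417 0.306 0.108]
```

View pics/cA.png

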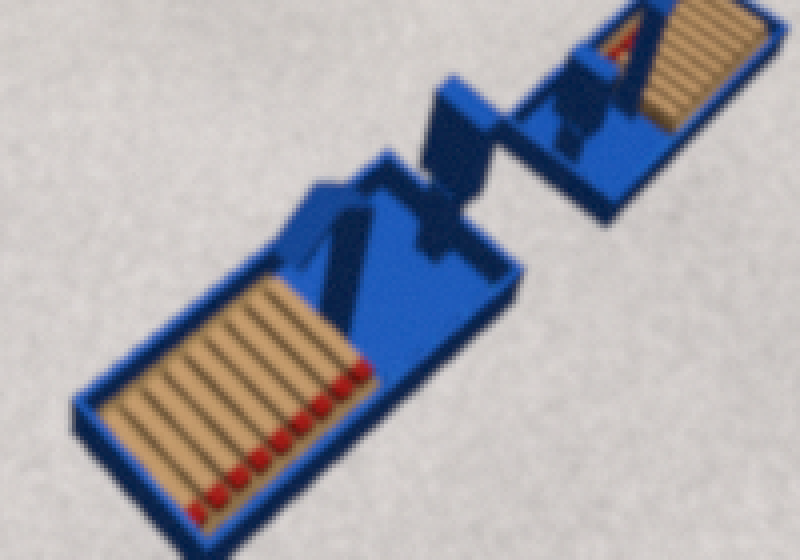

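View pics/cB.png

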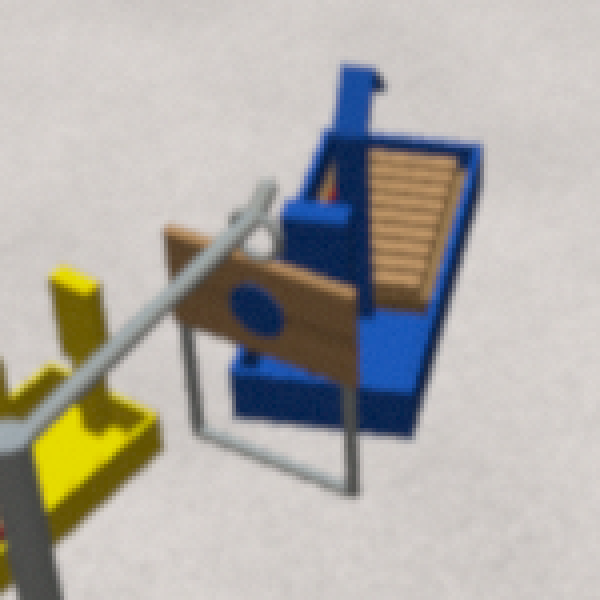

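Run:
```python
from h import *
import pickle
D=pickle.load(open('d0.pkl','rb'))
for n in('scene','top'):
    c=D[n];w=cloud(c);hsv=cv2.cvtColor(c['color'],cv2.COLOR_RGB2HSV)
    # sign region
    near=(np.abs(w[...,0]-.575)<.06)&(np.abs(w[...,1])<.08)&(w[...,2]>.19)
    wood=near&(w[...,2]>.27)&(w[...,2]<.335)&(hsv[...,1]>90)
    p=w[wood];print(n,'wood',len(p),np.nanmin(p,0),np.nanmax(p,0))
    line=cv2.fitLine(p[:,:2].astype(np.float32),cv2.DIST_HUBER,0,.01,.01).ravel();print(line, cv2.minAreaRect(p[:,:2].astype(np.float32)))
    wire=near&(w[...,2]<.275);p=w[wire];print('wire',len(p));
    bar=near&(w[...,2]<.228)&(w[...,2]>.205);q=w[bar];print('bar',len(q),q.mean(0),cv2.minAreaRect(q[:,:2].astype(np.float32)))
    # base/post/arm
    g=(w[...,0]>.45)&(w[...,0]<.85)&(np.abs(w[...,1])<.15)
    b=g&(w[...,2]>.008)&(w[...,2]<.016);print('base',cv2.minAreaRect(w[b][:,:2].astype(np.float32)))
    b=g&(w[...,2]>.03)&(w[...,2]<.33)&(w[...,0]>.63);print('post',b.sum(),np.median(w[b],0))
    b=g&(w[...,2]>.34);print('arm',b.sum(),cv2.minAreaRect(w[b][:,:2].astype(np.float32)),np.median(w[b],0),w[b].max(0))
    # gripper cloud
    gg=(np.hypot(w[...,0]-.24,w[...,1]+.577)<.16)&(w[...,2]>.2);
    p=w[gg]
    if len(p):
        R=np.array([[.923,.385],[.385,-.923]]);l=(p[:,:2]-[.2404,-.5769])@R.T
        for z0 in np.arange(.2,.6,.03):
            s=(p[:,2]>=z0)&(p[:,2]<z0+.03)
            if s.sum()>3: print(' grip z',round(z0,2),s.sum(),l[s].min(0).round(3),l[s].max(0).round(3))
    print('tip loop',[(r['xy'],pt(c,*r['xy']) ) for r in robot.tip_of('loop',n)][:1])
    K=c['intrinsics'];print(K[0])
```

```text
scene wood 865 [ 0.56127405 -0.04534898  0.28161859] [0.58176506 0.04065197 0.33195083]
[ 0.16802381 -0.9857829   0.57201254  0.00437906] ((0.5730562806129456, -0.0019103512167930603), (0.007170169614255428, 0.08752607554197311), 11.226045608520508)
wire 311
bar 166 [ 0.57130644 -0.00229465  0.22032693] ((0.5704728364944458, -0.0028380341827869415), (0.008152666501700878, 0.08377470821142197), 9.86103630065918)
base ((0.6535547971725464, 0.010826624929904938), (0.2113742232322693, 0.09123712033033371), 9.53471565246582)
post 1305 [0.72296759 0.02717277 0.20286935]
arm 699 ((0.6433125138282776, 0.007095584645867348), (0.1710917353630066, 0.023602938279509544), 8.103610038757324) [0.66431319 0.01340666 0.35309188] [0.72738996 0.02987443 0.36122135]
 grip z 0.2 39 [-0.013 -0.055] [0.011 0.053]
 grip z 0.23 152 [-0.012 -0.058] [0.014 0.055]
 grip z 0.26 155 [-0.012 -0.063] [0.017 0.06 ]
 grip z 0.29 642 [-0.041 -0.095] [0.042 0.093]
 grip z 0.32 993 [-0.039 -0.099] [0.042 0.093]
 grip z 0.35 385 [-0.025 -0.053] [0.029 0.016]
 grip z 0.38 288 [-0.026 -0.053] [0.042 0.025]
tip loop [([227.
[... 275 characters left out ...]
13025), (0.00667189247906208, 0.08498983830213547), 8.660776138305664)
wire 120
bar 82 [ 0.57217317 -0.00582301  0.22159091] ((0.5723029375076294, -0.0046532973647117615), (0.007152193691581488, 0.08247015625238419), 8.782193183898926)
base ((0.6562626361846924, -0.0012436062097549438), (0.38986361026763916, 0.29524147510528564), 1.0430302619934082)
post 626 [0.83523722 0.1151775  0.12114541]
arm 328 ((0.6435202360153198, 0.008946094661951065), (0.17156369984149933, 0.023455139249563217), 11.235139846801758) [0.64732053 0.00780416 0.35452099] [0.72916555 0.02780087 0.36577711]
tip loop [([305.8, 153.7], array([ 0.63897116, -0.00326378,  0.01266123]))]
[485.901872     0.         283.28924508]
```

{"fn": "send_rows", "kwargs": {"deltas": [{"tz": -4}, {"tz": -8}, {"tz": -12}, {"tx": 2, "ty": -1.5, "tz": -15}, {"tx": 4, "ty": -3, "tz": -18}]}}

```text
schema error: expected keys tx, ty, tz, rx, ry, rz
```

{"fn": "send_rows", "kwargs": {"deltas": [{"tx": 3, "ty": -2.3, "tz": -1, "rx": 0.1}, {"tx": 6, "ty": -4.6, "tz": -2, "rx": 0.2}, {"tx": 9, "ty": -7, "tz": -3, "rx": 0.3}, {"tx": 12, "ty": -9.3, "tz": -4, "rx": 0.4}, {"tx": 15, "ty": -11.6, "tz": -5, "rx": 0.5}]}}

```text
schema error: expected keys tx, ty, tz, rx, ry, rz
```

```bash
cat > log.py <<'E'
from h import *
import json
o=robot.get_obs(); o={k:(np.asarray(v).tolist()) for k,v in o.items()}
open('log.jsonl','a').write(json.dumps(o)+'\n')
print(round(o['time'],2),'q',np.round(o['q'],3),'p',np.round(o['position'],4),'r',np.round(o['tool_rot'],4),'F',np.round(o['ft_force'],1),'g',round(o['grip_width'],4))
E
python3 log.py
```

```text
0.8 q [-1.355  0.527  1.433 -0.     1.181 -0.178] p [ 0.2404 -0.5769  0.2226] r [ 0.9806  0.1961 -0.      0.    ] F [-1.   0.5  0.2] g 0.0873
```

{"fn": "send_rows", "kwargs": {"deltas": [{"tx": 0, "ty": 0, "tz": -4, "rx": 0, "ry": 0, "rz": 0}, {"tx": 0, "ty": 0, "tz": -8, "rx": 0, "ry": 0, "rz": 0}, {"tx": 0, "ty": 0, "tz": -12, "rx": 0, "ry": 0, "rz": 0}, {"tx": 2, "ty": -1.5, "tz": -15, "rx": 0, "ry": 0, "rz": 0}, {"tx": 4, "ty": -3, "tz": -18, "rx": 0, "ry": 0, "rz": 0}]}}

```text
time: 1.22
position: [0.2654, -0.5343, 0.4046]
tool_rot: [0.981, 0.195, 0.0, 0.001]
ft_force: [0.5, -0.9, -0.1]
grip_width: 0.0869
```

{"fn": "send_rows", "kwargs": {"deltas": [{"tx": 3, "ty": -2.3, "tz": -1, "rx": 0.1, "ry": 0, "rz": 0}, {"tx": 6, "ty": -4.6, "tz": -2, "rx": 0.2, "ry": 0, "rz": 0}, {"tx": 9, "ty": -7, "tz": -3, "rx": 0.3, "ry": 0, "rz": 0}, {"tx": 12, "ty": -9.3, "tz": -4, "rx": 0.4, "ry": 0, "rz": 0}, {"tx": 15, "ty": -11.6, "tz": -5, "rx": 0.5, "ry": 0, "rz": 0}]}}

```text
time: 1.63
position: [0.3604, -0.3677, 0.454]
tool_rot: [0.95, 0.19, -0.049, -0.244]
ft_force: [0.4, 0.2, 0.1]
grip_width: 0.087
```

```bash
python3 log.py
cat > fk.py <<'E'
import numpy as np, json
from scipy.spatial.transform import Rotation as R
from scipy.optimize import least_squares
def fk(q,P):
    h,a1,L2,e3,L3,d6,off,g5=P
    r=R.from_euler('z',q[0]); p=np.array([0,0,h])
    p=p+r.apply([a1,off,0]); r=r*R.from_euler('y',q[1]); p=p+r.apply([0,0,L2])
    r=r*R.from_euler('y',q[2]); p=p+r.apply([e3,0,L3]); r=r*R.from_euler('z',q[3])*R.from_euler('y',q[4])
    p=p+r.apply([g5,0,d6]); r=r*R.from_euler('z',q[5]); return p,r
E
python3 - <<'E'
from fk import *
for l in open('log.jsonl'):
    o=json.loads(l);P=[.35,0,.43,0,.43,.33,.11,0]
    p,r=fk(o['q'],P); print(p,o['position'],(r.inv()*R.from_quat(o['tool_rot'])).as_rotvec())
E
```

```text
1.63 q [-1.049  0.431  1.071  0.072  2.138  0.15 ] p [ 0.3604 -0.3677  0.454 ] r [ 0.9498  0.19   -0.049  -0.2438] F [0.4 0.2 0.1] g 0.087
[ 0.23925184 -0.57634091  0.22834514] [0.24039644364487764, -0.5768902460903363, 0.2225870344506934] [-1.67211886e-16  3.53907152e-16  1.57079633e+00]
[ 0.33724572 -0.32633641  0.48117442] [0.36044324621177215, -0.3676946160878582, 0.4539519804311895] [-1.23314773e-16  3.69944320e-16  1.57079633e+00]
```

```bash
cat >> fk.py <<'E'
_o=fk
def fk(q,P):
    p,r=_o(q,P); return p,r*R.from_euler('z',np.pi/2)
def load(): return [json.loads(l) for l in open('log.jsonl')]
def fit():
    L=load(); x0=np.array([.35,0,.43,0,.43,.33,.11,0])
    def f(x): return np.concatenate([(fk(o['q'],x)[0]-o['position'])*1000 for o in L]+[(x-x0)*.5*np.array([1,3,1,3,1,1,1,3])])
    s=least_squares(f,x0); res=[np.linalg.norm(fk(o['q'],s.x)[0]-np.array(o['position'])) for o in L]
    return s.x,res
def ik(p,r,P,q0,lo=[-3.08,-.75,.22,-1.43,0.02,-2.85],hi=[3.08,2.2,2.44,4.57,2.65,2.85]):
    lo,hi=np.array(lo),np.array(hi);best=None;rng=np.random.default_rng(0)
    for k in range(25):
        x=np.array(q0) if k==0 else rng.uniform(lo,hi)
        f=lambda q:np.concatenate([(fk(q,P)[0]-p)*5,(fk(q,P)[1].inv()*r).as_rotvec()])
        s=least_squares(f,np.clip(x,lo+1e-3,hi-1e-3),bounds=(lo,hi))
        d=np.abs(s.x-q0).max()
        if best is None or (s.cost<1e-6 and (best[1]>1e-6 or d<best[2])) or (best[1]>1e-6 and s.cost<best[1]): best=(s.x,s.cost,d)
    return best
def tool(zdir,ydir):
    z=np.array(zdir,float);z/=np.linalg.norm(z);y=np.array(ydir,float);y-=z*(y@z);y/=np.linalg.norm(y)
    return R.from_matrix(np.c_[np.cross(y,z),y,z])
E
python3 - <<'E'
from fk import *
P,res=fit();print(P.round(4),res)
L=load();q0=L[-1]['q']
def D(a): return np.array([np.cos(a),np.sin(a),0])
up=np.array([0,0,1.])
for nm,c,yaw,z in(('grasp',[.576,.2415],np.radians(-12),.1),('hang',[.5715,-.003],np.radians(9.8),.2)):
    tx=D(yaw);ty=np.array([-tx[1],tx[0],0])
    tab=np.r_[c,z]-.09*tx
    for side in(1,-1):
        for sy in(1,-1):
          for th in (90,60,40):
            t=np.radians(th)
            r=tool(-side*ty*np.sin(t)-up*np.cos(t),sy*tx); tcp=tab+.019*r.apply([0,0,1])
            b=ik(tcp,r,P,q0);print(nm,side,sy,th,b[0].round(2),'%.1e'%b[1])
E
```

```text
[ 0.398   0.0016  0.3762  0.0517  0.4437  0.2842  0.111  -0.0332] [np.float64(2.325524514393116e-06), np.float64(2.325987919545776e-06)]
grasp 1 1 90 [ 0.64  1.57  0.55 -1.04  2.27  0.74] 1.6e-30
grasp 1 1 60 [ 0.59  1.18  0.98 -0.67  1.82  0.93] 1.6e-19
grasp 1 1 40 [ 0.52  0.94  1.25 -0.5   1.47  0.91] 4.1e-18
grasp 1 -1 90 [ 0.64  1.57  0.55 -1.04  2.27 -2.4 ] 4.6e-17
grasp 1 -1 60 [ 0.59  1.18  0.98 -0.67  1.82 -2.22] 8.4e-21
grasp 1 -1 40 [ 0.52  0.94  1.25 -0.5   1.47 -2.23] 4.2e-19
grasp -1 1 90 [-0.26  1.09  1.77  1.52  1.58 -1.29] 2.2e-30
grasp -1 1 60 [-0.14  0.74  1.92  1.37  1.08 -1.02] 1.7e-24
grasp -1 1 40 [ 0.01  0.6   1.92  1.08  0.79 -0.65] 2.2e-24
grasp -1 -1 90 [-0.26  1.09  1.77  1.52  1.58  1.85] 5.5e-18
grasp -1 -1 60 [-0.14  0.74  1.92  1.37  1.08  2.12] 1.1e-17
grasp -1 -1 40 [0.01 0.6  1.92 1.08 0.79 2.49] 4.7e-18
hang 1 1 90 [ 0.29  0.88  1.71 -1.43  1.64  1.02] 8.6e-04
hang 1 1 60 [ 0.19  0.54  1.88 -1.2   1.2   0.78] 1.7e-17
hang 1 1 40 [ 0.05  0.37  1.93 -0.89  0.96  0.46] 4.0e-19
hang 1 -1 90 [ 0.29  0.88  1.71 -1.43  1.64 -2.12] 8.6e-04
hang 1 -1 60 [ 0.19  0.54  1.88 -1.2   1.2  -2.36] 1.1e-18
hang 1 -1 40 [ 0.05  0.37  1.93 -0.89  0.96 -2.68] 6.1e-17
hang -1 1 90 [-0.7   1.01  1.41  0.85  2.1  -1.06] 1.3e-23
hang -1 1 60 [-0.64  0.69  1.59  0.65  1.72 -1.02] 1.3e-20
hang -1 1 40 [-0.55  0.5   1.72  0.51  1.45 -0.92] 4.3e-19
hang -1 -1 90 [-0.7   1.01  1.41  0.85  2.1   2.09] 3.2e-18
hang -1 -1 60 [-0.64  0.69  1.59  0.65  1.72  2.13] 9.3e-22
hang -1 -1 40 [-0.55  0.5   1.72  0.51  1.45  2.22] 1.2e-17
```

{"fn": "send_rows", "kwargs": {"deltas": [{"tx": 2, "ty": -2, "tz": 0, "rx": -0.1, "ry": 0.05, "rz": 0}, {"tx": 4, "ty": -4, "tz": 0, "rx": -0.2, "ry": 0.1, "rz": 0}, {"tx": 6, "ty": -6, "tz": 0, "rx": -0.3, "ry": 0.15, "rz": 0}, {"tx": 8, "ty": -8, "tz": 0, "rx": -0.4, "ry": 0.2, "rz": 0}, {"tx": 10, "ty": -10, "tz": 0, "rx": -0.5, "ry": 0.25, "rz": 0}]}}

```text
time: 2.05
position: [0.4189, -0.2489, 0.5015]
tool_rot: [0.979, 0.164, 0.12, -0.02]
ft_force: [-0.1, -1.3, -0.4]
grip_width: 0.0869
```

```bash
python3 log.py; python3 -c "
from fk import *
P,r=fit();print(P.round(4),r)"
```

```text
2.05 q [-0.916  0.044  1.4    0.23   1.617  0.343] p [ 0.4189 -0.2489  0.5015] r [ 0.979   0.1642  0.1196 -0.0198] F [-0.1 -1.3 -0.4] g 0.0869
[ 0.2742 -0.      0.588   0.1141  0.3917  0.3054  0.111  -0.    ] [np.float64(1.5008821933714703e-06), np.float64(1.0115934524081282e-06), np.float64(1.9704831674990723e-06)]
```

```bash
cat > plan.py <<'E'
from fk import *
import sys
up=np.array([0,0,1.])
def D(a): return np.array([np.cos(a),np.sin(a),0])
def graspose(c,yaw,z,th,yg=.006,zg=.098,back=0.):
    "TCP pose: tray origin c(xy), z; tool tilted th deg from vertical, body at +y side"
    tx=D(yaw);ty=np.array([-tx[1],tx[0],0]);t=np.radians(th)
    r=tool(-ty*np.sin(t)-up*np.cos(t),tx)
    return np.r_[c,z]-.09*tx+yg*ty+zg*up+(.019-back)*r.apply([0,0,1]),r
def plan(p0,r0,p1,r1,smax=.038,amax=.115,q0=None,P=None):
    n=max(1,int(np.ceil(max(np.linalg.norm(p1-p0)/smax,(r0.inv()*r1).magnitude()/amax))))
    rv=(r0.inv()*r1).as_rotvec();pb,rb=p0,r0;out=[]
    for i in range(0,n,5):
        rows=[]
        for k in range(i+1,min(i+5,n)+1):
            p=p0+(p1-p0)*k/n;r=r0*R.from_rotvec(rv*k/n)
            d=rb.inv().apply(p-pb)*100;w=(rb.inv()*r).as_rotvec()
            rows.append(dict(zip(('tx','ty','tz','rx','ry','rz'),[round(float(x),2) for x in d]+[round(float(x),3) for x in w])))
        print(len(rows),json.dumps(rows)); 
        # follow rounded
        v=list(rows[-1].values());pb=pb+rb.apply(np.array(v[:3])/100);rb=rb*R.from_rotvec(v[3:])
    return pb,rb
def cur():
    o=load()[-1];return np.array(o['position']),R.from_quat(o['tool_rot']),np.array(o['q'])
E
python3 - <<'E'
from plan import *
P,_=fit();p,r,q=cur()
c=[.576,.2415];yaw=np.radians(-12)
for th in(90,75,70,65):
    for nm,a in(('grasp',(c,yaw,0.)),('hang',([.5715,-.003],np.radians(9.8),.093))):
        pp,rr=graspose(*a,th);b=ik(pp,rr,P,q);print(nm,th,b[0].round(2),'%.1e'%b[1])
pp,rr=graspose(c,yaw,0.1,45,back=.12)
print(pp);b=ik(pp,rr,P,q);print(b)
plan(p,r,pp,rr)
E
```

```text
grasp 90 [ 0.64  1.27  1.06 -0.91  2.15  0.96] 2.4e-19
hang 90 [ 0.34  0.99  1.85 -1.41  1.62  1.27] 6.2e-17
grasp 75 [ 0.63  1.15  1.13 -0.77  1.95  1.  ] 1.6e-18
hang 75 [ 0.32  0.83  1.88 -1.33  1.39  1.14] 6.0e-18
grasp 70 [ 0.62  1.11  1.16 -0.73  1.89  1.  ] 3.5e-18
hang 70 [ 0.3   0.79  1.89 -1.29  1.32  1.09] 4.5e-18
grasp 65 [ 0.62  1.07  1.2  -0.69  1.82  1.  ] 2.9e-19
hang 65 [ 0.28  0.74  1.89 -1.25  1.25  1.03] 4.5e-19
[0.50406278 0.33593807 0.26941778]
(array([ 0.64008599,  0.78291131,  1.03259697, -0.52043322,  1.92183991,
        0.81992623]), np.float64(2.4327577052992235e-18), np.float64(1.5560481565306525))
5 [{"tx": 1.22, "ty": -3.09, "tz": 1.71, "rx": -0.017, "ry": -0.055, "rz": -0.061}, {"tx": 2.44, "ty": -6.18, "tz": 3.41, "rx": -0.034, "ry": -0.11, "rz": -0.122}, {"tx": 3.66, "ty": -9.27, "tz": 5.12, "rx": -0.051, "ry": -0.165, "rz": -0.182}, {"tx": 4.88, "ty": -12.36, "tz": 6.83, "rx": -0.067, "ry": -0.219, "rz": -0.243}, {"tx": 6.1, "ty": -15.45, "tz": 8.54, "rx": -0.084, "ry": -0.274, "rz": -0.304}]
5 [{"tx": 2.47, "ty": -2.63, "tz": 0.95, "rx": -0.017, "ry
[... 226 characters left out ...]
x": -0.068, "ry": -0.22, "rz": -0.243}, {"tx": 12.36, "ty": -13.16, "tz": 4.75, "rx": -0.085, "ry": -0.275, "rz": -0.304}]
5 [{"tx": 3.28, "ty": -1.78, "tz": -0.05, "rx": -0.016, "ry": -0.054, "rz": -0.061}, {"tx": 6.56, "ty": -3.57, "tz": -0.09, "rx": -0.033, "ry": -0.109, "rz": -0.121}, {"tx": 9.84, "ty": -5.35, "tz": -0.14, "rx": -0.05, "ry": -0.164, "rz": -0.182}, {"tx": 13.12, "ty": -7.14, "tz": -0.18, "rx": -0.067, "ry": -0.219, "rz": -0.243}, {"tx": 16.4, "ty": -8.92, "tz": -0.22, "rx": -0.084, "ry": -0.274, "rz": -0.304}]
2 [{"tx": 3.51, "ty": -0.69, "tz": -1.1, "rx": -0.017, "ry": -0.055, "rz": -0.061}, {"tx": 7.01, "ty": -1.38, "tz": -2.19, "rx": -0.034, "ry": -0.11, "rz": -0.121}]
```

{"fn": "send_rows", "kwargs": {"deltas": [{"tx": 1.2, "ty": -3.1, "tz": 0.5, "rx": -0.02, "ry": -0.055, "rz": -0.06}, {"tx": 2.4, "ty": -6.2, "tz": 1, "rx": -0.034, "ry": -0.11, "rz": -0.12}, {"tx": 3.7, "ty": -9.3, "tz": 1.5, "rx": -0.05, "ry": -0.165, "rz": -0.18}, {"tx": 4.9, "ty": -12.4, "tz": 2, "rx": -0.067, "ry": -0.22, "rz": -0.24}, {"tx": 6.1, "ty": -15.5, "tz": 2.5, "rx": -0.084, "ry": -0.274, "rz": -0.3}]}}

```text
time: 2.47
position: [0.4285, -0.0803, 0.4921]
tool_rot: [0.95, 0.306, -0.008, 0.061]
ft_force: [0.7, -0.4, 0.3]
grip_width: 0.0872
```

```bash
python3 log.py
```

```text
2.47 q [-0.368  0.012  1.44  -0.105  1.626  0.571] p [ 0.4285 -0.0803  0.4921] r [ 0.9501  0.306  -0.0083  0.0606] F [ 0.7 -0.4  0.3] g 0.0872
```

{"fn": "send_rows", "kwargs": {"deltas": [{"tx": 2.5, "ty": -2.6, "tz": 1, "rx": -0.017, "ry": -0.055, "rz": -0.06}, {"tx": 5, "ty": -5.3, "tz": 2, "rx": -0.034, "ry": -0.11, "rz": -0.12}, {"tx": 7.4, "ty": -7.9, "tz": 3, "rx": -0.05, "ry": -0.165, "rz": -0.18}, {"tx": 9.9, "ty": -10.5, "tz": 4, "rx": -0.068, "ry": -0.22, "rz": -0.24}, {"tx": 12.4, "ty": -13.2, "tz": 5, "rx": -0.085, "ry": -0.275, "rz": -0.3}]}}

```text
time: 2.88
position: [0.4542, 0.0926, 0.4212]
tool_rot: [0.88, 0.434, -0.134, 0.14]
ft_force: [1.0, -1.0, 0.1]
grip_width: 0.0871
```

```bash
python3 log.py
python3 - <<'E'
from plan import *
P,e=fit();print(P.round(4),max(e));p,r,q=cur()
pp,rr=graspose([.576,.2415],np.radians(-12),0.08,55,back=.12)
b=ik(pp,rr,P,q);print(pp,b[0].round(2),b[1]);plan(p,r,pp,rr)
E
```

```text
2.88 q [ 0.182  0.233  1.412 -0.344  1.681  0.831] p [0.4542 0.0926 0.4212] r [ 0.8801  0.4336 -0.1337  0.1397] F [ 1.  -1.   0.1] g 0.0871
[ 0.2742 -0.      0.588   0.1141  0.3917  0.3055  0.111  -0.    ] 8.467905242287447e-07
[0.50641563 0.34700735 0.23593122] [ 0.68  0.91  0.96 -0.61  2.03  0.83] 2.2162134877983985e-18
5 [{"tx": 3.13, "ty": -1.46, "tz": 0.82, "rx": -0.018, "ry": -0.062, "rz": -0.046}, {"tx": 6.25, "ty": -2.91, "tz": 1.63, "rx": -0.036, "ry": -0.123, "rz": -0.092}, {"tx": 9.38, "ty": -4.37, "tz": 2.45, "rx": -0.053, "ry": -0.185, "rz": -0.139}, {"tx": 12.51, "ty": -5.83, "tz": 3.26, "rx": -0.071, "ry": -0.247, "rz": -0.185}, {"tx": 15.64, "ty": -7.28, "tz": 4.08, "rx": -0.089, "ry": -0.308, "rz": -0.231}]
4 [{"tx": 3.46, "ty": -0.71, "tz": -0.31, "rx": -0.018, "ry": -0.062, "rz": -0.046}, {"tx": 6.92, "ty": -1.42, "tz": -0.62, "rx": -0.036, "ry": -0.124, "rz": -0.093}, {"tx": 10.38, "ty": -2.13, "tz": -0.93, "rx": -0.054, "ry": -0.185, "rz": -0.139}, {"tx": 13.83, "ty": -2.84, "tz": -1.24, "rx": -0.071, "ry": -0.247, "rz": -0.185}]
```

{"fn": "send_rows", "kwargs": {"deltas": [{"tx": 3.1, "ty": -1.5, "tz": 0.8, "rx": -0.018, "ry": -0.06, "rz": -0.046}, {"tx": 6.2, "ty": -2.9, "tz": 1.6, "rx": -0.036, "ry": -0.12, "rz": -0.09}, {"tx": 9.4, "ty": -4.4, "tz": 2.4, "rx": -0.053, "ry": -0.185, "rz": -0.14}, {"tx": 12.5, "ty": -5.8, "tz": 3.2, "rx": -0.07, "ry": -0.247, "rz": -0.185}, {"tx": 15.6, "ty": -7.3, "tz": 4, "rx": -0.09, "ry": -0.308, "rz": -0.23}]}}

```text
time: 3.3
position: [0.4838, 0.234, 0.3186]
tool_rot: [0.787, 0.51, -0.263, 0.227]
ft_force: [0.8, -0.8, 0.0]
grip_width: 0.0866
```

```bash
python3 log.py
python3 - <<'E'
from plan import *
from h import cloud,proj
import pickle
D0=pickle.load(open('d0.pkl','rb'))
for n in('top','scene'):
    w=cloud(D0[n]);g=(w[...,1]>.36)&(w[...,0]>.2)&(w[...,0]<1)&(w[...,2]>.02)
    p=w[g]
    for y0 in np.arange(.36,.9,.04):
        s=(p[:,1]>=y0)&(p[:,1]<y0+.04)
        if s.sum()>3: print(n,round(y0,2),s.sum(),'x',p[s,0].min().round(2),p[s,0].max().round(2),'zmax',p[s,2].max().round(3))
P,e=fit();p,r,q=cur()
for th in (75,60,45):
    pp,rr=graspose([.576,.2415],np.radians(-12),0.,th)
    print(th,'tcp',pp,'wrist',pp-.3055*rr.apply([0,0,1]))
E
```

```text
3.3 q [ 0.505  0.593  1.239 -0.494  1.824  0.928] p [0.4838 0.234  0.3186] r [ 0.7869  0.5102 -0.2627  0.227 ] F [ 0.8 -0.8  0. ] g 0.0866
top 0.4 31 x 0.25 0.28 zmax 0.032
top 0.44 2773 x 0.24 0.87 zmax 0.178
top 0.48 1137 x 0.25 0.87 zmax 0.175
top 0.52 2268 x 0.27 0.69 zmax 0.209
top 0.56 1749 x 0.28 0.69 zmax 0.21
top 0.6 1624 x 0.32 0.68 zmax 0.209
top 0.64 1601 x 0.31 0.68 zmax 0.208
top 0.68 1179 x 0.31 0.68 zmax 0.206
top 0.72 291 x 0.38 0.67 zmax 0.137
scene 0.4 31 x 0.26 0.28 zmax 0.028
scene 0.44 1880 x 0.23 0.58 zmax 0.134
scene 0.48 1270 x 0.26 0.57 zmax 0.134
scene 0.52 1449 x 0.27 0.57 zmax 0.204
75 tcp [0.48539847 0.2481294  0.09308244] wrist [0.5467512  0.5367713  0.17215166]
60 tcp [0.48579311 0.24998603 0.0885    ] wrist [0.54080046 0.50877528 0.24125   ]
45 tcp [0.48642089 0.2529395  0.08456497] wrist [0.5313342  0.46424004 0.30058609]
```

```bash
cat >> plan.py <<'E'
def gp2(c,yaw,z,th,yg=-.006,zg=.098,back=0.):
    tx=D(yaw);ty=np.array([-tx[1],tx[0],0]);t=np.radians(th)
    r=tool(ty*np.sin(t)-up*np.cos(t),tx)
    return np.r_[c,z]-.09*tx+yg*ty+zg*up+(.019-back)*r.apply([0,0,1]),r
def chain(P,q):
    h,a1,L2,e3,L3,d6,off,g5=P
    r=R.from_euler('z',q[0]);p=np.array([0,0,h])+r.apply([0,off,0]);sh=p
    r=r*R.from_euler('y',q[1]);el=p+r.apply([0,0,L2]);r=r*R.from_euler('y',q[2]);wr=el+r.apply([e3,0,L3]);return sh,el,wr
E
python3 - <<'E'
from plan import *
P,e=fit();p,r,q=cur()
c=[.576,.2415];yaw=np.radians(-12)
pp,rr=gp2(c,yaw,.2,75)
print(pp);plan(p,r,pp,rr)
rv=(r.inv()*rr).as_rotvec();qq=q
for k in np.linspace(0,1,8):
    b=ik(p+(pp-p)*k,r*R.from_rotvec(rv*k),P,qq);qq=b[0];print(qq.round(2),'%.0e'%b[1],*[x.round(2) for x in chain(P,qq)])
for a in((c,yaw,.0),([.5715,-.003],np.radians(9.8),.16),([.5715,-.003],np.radians(9.8),.093)):
    x,y=gp2(*a,75);b=ik(x,y,P,qq);qq=b[0];print(x,qq.round(2),'%.0e'%b[1],*[x.round(2) for x in chain(P,qq)])
E
```

```text
[0.49053496 0.27229471 0.29308244]
5 [{"tx": 0.25, "ty": -0.06, "tz": -0.03, "rx": 0.009, "ry": 0.112, "rz": -0.01}, {"tx": 0.5, "ty": -0.12, "tz": -0.06, "rx": 0.018, "ry": 0.224, "rz": -0.019}, {"tx": 0.75, "ty": -0.17, "tz": -0.1, "rx": 0.027, "ry": 0.336, "rz": -0.029}, {"tx": 1.0, "ty": -0.23, "tz": -0.13, "rx": 0.037, "ry": 0.447, "rz": -0.038}, {"tx": 1.25, "ty": -0.29, "tz": -0.16, "rx": 0.046, "ry": 0.559, "rz": -0.048}]
5 [{"tx": 0.23, "ty": -0.05, "tz": 0.11, "rx": 0.009, "ry": 0.112, "rz": -0.009}, {"tx": 0.46, "ty": -0.09, "tz": 0.21, "rx": 0.018, "ry": 0.224, "rz": -0.019}, {"tx": 0.69, "ty": -0.13, "tz": 0.32, "rx": 0.027, "ry": 0.336, "rz": -0.028}, {"tx": 0.92, "ty": -0.18, "tz": 0.43, "rx": 0.036, "ry": 0.448, "rz": -0.038}, {"tx": 1.15, "ty": -0.22, "tz": 0.54, "rx": 0.045, "ry": 0.56, "rz": -0.047}]
5 [{"tx": 0.14, "ty": -0.03, "tz": 0.21, "rx": 0.009, "ry": 0.112, "rz": -0.01}, {"tx": 0.28, "ty": -0.06, "tz": 0.43, "rx": 0.019, "ry": 0.223, "rz": -0.019}, {"tx": 0.42, "ty": -0.09, "tz": 0.65, "rx": 0.028, "ry": 0.335, "rz": -0.029}, {"tx": 0.56, "ty": -0.12, "tz"
[... 845 characters left out ...]
-0.11  0.28  1.87  0.86  1.06 -0.3 ] 2e-18 [0.01 0.11 0.27] [0.18 0.09 0.84] [0.44 0.06 0.53]
[-0.23  0.39  1.98  1.17  1.18 -0.71] 2e-19 [0.03 0.11 0.27] [0.24 0.06 0.82] [0.43 0.01 0.46]
[-0.3   0.57  2.05  1.36  1.39 -1.04] 8e-18 [0.03 0.11 0.27] [0.34 0.01 0.77] [ 0.43 -0.02  0.37]
[0.49053496 0.27229471 0.09308244] [-0.3   1.05  2.04  1.47  1.31 -1.52] 1e-20 [0.03 0.11 0.27] [ 0.52 -0.04  0.57] [ 0.43 -0.02  0.17]
[ 0.48071076 -0.00614651  0.25308244] [-0.69  0.77  1.61  0.72  1.89 -1.08] 3e-19 [0.07 0.09 0.27] [ 0.39 -0.18  0.69] [ 0.53 -0.3   0.33]
[ 0.48071076 -0.00614651  0.18608244] [-0.69  0.88  1.61  0.7   1.81 -1.16] 5e-18 [0.07 0.09 0.27] [ 0.42 -0.21  0.65] [ 0.53 -0.3   0.27]
```

{"fn": "send_rows", "kwargs": {"deltas": [{"tx": 0.2, "ty": -0.1, "tz": 0, "rx": 0.009, "ry": 0.112, "rz": -0.01}, {"tx": 0.5, "ty": -0.1, "tz": 0, "rx": 0.018, "ry": 0.224, "rz": -0.02}, {"tx": 0.7, "ty": -0.2, "tz": -0.1, "rx": 0.027, "ry": 0.336, "rz": -0.03}, {"tx": 1, "ty": -0.2, "tz": -0.1, "rx": 0.037, "ry": 0.447, "rz": -0.04}, {"tx": 1.2, "ty": -0.3, "tz": -0.2, "rx": 0.046, "ry": 0.56, "rz": -0.05}], "claw": 5.5}}

```text
time: 3.72
position: [0.4858, 0.244, 0.3127]
tool_rot: [0.822, 0.566, -0.049, 0.05]
ft_force: [0.7, -1.3, -0.2]
grip_width: 0.0612
```

{"fn": "send_rows", "kwargs": {"deltas": [{"tx": 0.2, "ty": 0, "tz": 0.1, "rx": 0.009, "ry": 0.112, "rz": -0.01}, {"tx": 0.5, "ty": -0.1, "tz": 0.2, "rx": 0.018, "ry": 0.224, "rz": -0.02}, {"tx": 0.7, "ty": -0.1, "tz": 0.3, "rx": 0.027, "ry": 0.336, "rz": -0.03}, {"tx": 0.9, "ty": -0.2, "tz": 0.4, "rx": 0.036, "ry": 0.448, "rz": -0.04}, {"tx": 1.1, "ty": -0.2, "tz": 0.5, "rx": 0.045, "ry": 0.56, "rz": -0.05}]}}

```text
time: 4.13
position: [0.4874, 0.2532, 0.3078]
tool_rot: [0.79, 0.576, 0.167, -0.126]
ft_force: [0.1, 1.0, -1.2]
grip_width: 0.0548
```

{"fn": "send_rows", "kwargs": {"deltas": [{"tx": 0.1, "ty": 0, "tz": 0.2, "rx": 0.009, "ry": 0.112, "rz": -0.01}, {"tx": 0.3, "ty": -0.1, "tz": 0.4, "rx": 0.018, "ry": 0.224, "rz": -0.02}, {"tx": 0.4, "ty": -0.1, "tz": 0.6, "rx": 0.027, "ry": 0.336, "rz": -0.03}, {"tx": 0.6, "ty": -0.1, "tz": 0.9, "rx": 0.036, "ry": 0.448, "rz": -0.04}, {"tx": 0.7, "ty": -0.1, "tz": 1.1, "rx": 0.045, "ry": 0.56, "rz": -0.05}]}}

```text
time: 4.55
position: [0.49, 0.2633, 0.3004]
tool_rot: [0.696, 0.542, 0.369, -0.293]
ft_force: [0.3, 0.5, -0.6]
grip_width: 0.0547
```

```bash
python3 log.py;python3 - <<'E'
from h import *
import pickle
D={n:snap(n,n+'1.png') for n in('scene','top')};pickle.dump(D,open('d1.pkl','wb'))
for n,c in D.items():
    w=cloud(c);hsv=cv2.cvtColor(c['color'],cv2.COLOR_RGB2HSV)
    blue=(hsv[...,0]>105)&(hsv[...,0]<125)&(hsv[...,1]>150)&(hsv[...,2]>40)
    m=blue&(np.abs(w[...,0]-.53)<.1)&(np.abs(w[...,1]-.24)<.07)&(w[...,2]>.07)
    p=w[m]
    for nm,lo,hi in(('tab',0,.515),('hook',.53,.7)):
        s=p[(p[:,0]>lo)&(p[:,0]<hi)];print(n,nm,len(s),s.min(0).round(3),s.max(0).round(3))
        if len(s)>10:
            t=s[s[:,2]>s[:,2].max()-.008];print('  top',t.mean(0).round(4),cv2.minAreaRect(t[:,:2].astype(np.float32)))
E
```

```text
4.55 q [-0.223  0.367  1.966  1.13   1.167 -0.656] p [0.49   0.2633 0.3004] r [ 0.6958  0.5416  0.3695 -0.2932] F [ 0.3  0.5 -0.6] g 0.0547
scene tab 345 [0.482 0.248 0.07 ] [0.497 0.276 0.124]
  top [0.4899 0.2621 0.1202] ((0.48886993527412415, 0.2614803612232208), (0.02703649178147316, 0.01211205217987299), 78.79403686523438)
scene hook 340 [0.552 0.231 0.071] [0.599 0.254 0.14 ]
  top [0.5764 0.2436 0.134 ] ((0.5763591527938843, 0.24349847435951233), (0.012560678645968437, 0.011019296012818813), 43.89546585083008)
top tab 9 [0.443 0.199 0.316] [0.511 0.211 0.375]
top hook 11 [0.559 0.244 0.116] [0.572 0.252 0.13 ]
  top [0.5683 0.247  0.1264] ((0.5685656070709229, 0.2470596581697464), (0.00407945504412055, 0.008600118570029736), 51.012962341308594)
```

View pics/scene1.png

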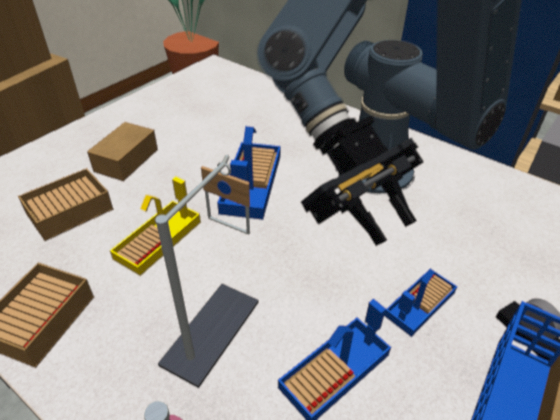

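Run:
```python
from plan import *
P,e=fit();p,r,q=cur();print(max(e))
c=[.577,.2433];yaw=np.radians(-11.7)
pp,rr=gp2(c,yaw,.13,75)
a=plan(p,r,pp,rr);x,y=gp2(c,yaw,0,75);plan(*a,x,y,smax=.03)
qq=q
for t in((pp,rr),(x,y)):
    b=ik(*t,P,qq);qq=b[0];print(t[0],qq.round(2),'%.0e'%b[1],*[v.round(2) for v in chain(P,qq)])
```

```text
3.628142226854675e-07
3 [{"tx": -1.95, "ty": -0.02, "tz": 1.72, "rx": 0.011, "ry": 0.109, "rz": -0.008}, {"tx": -3.9, "ty": -0.04, "tz": 3.44, "rx": 0.022, "ry": 0.218, "rz": -0.016}, {"tx": -5.86, "ty": -0.06, "tz": 5.16, "rx": 0.033, "ry": 0.326, "rz": -0.024}]
5 [{"tx": -2.51, "ty": -0.0, "tz": 0.67, "rx": -0.0, "ry": 0.0, "rz": 0.0}, {"tx": -5.02, "ty": -0.0, "tz": 1.35, "rx": -0.0, "ry": 0.0, "rz": 0.0}, {"tx": -7.53, "ty": -0.0, "tz": 2.02, "rx": -0.0, "ry": 0.0, "rz": 0.0}, {"tx": -10.04, "ty": -0.0, "tz": 2.69, "rx": -0.0, "ry": 0.0, "rz": 0.0}, {"tx": -12.55, "ty": -0.0, "tz": 3.37, "rx": -0.0, "ry": 0.0, "rz": 0.0}]
[0.4913749  0.2736468  0.22308244] [-0.3   0.74  2.07  1.4   1.35 -1.23] 1e-18 [0.03 0.11 0.27] [ 0.41 -0.01  0.71] [ 0.43 -0.02  0.3 ]
[0.4913749  0.2736468  0.09308244] [-0.3   1.04  2.04  1.46  1.31 -1.51] 3e-18 [0.03 0.11 0.27] [ 0.52 -0.04  0.57] [ 0.43 -0.02  0.17]
```

{"fn": "send_rows", "kwargs": {"deltas": [{"tx": -1.95, "ty": 0, "tz": 1.7, "rx": 0.011, "ry": 0.109, "rz": -0.008}, {"tx": -3.9, "ty": 0, "tz": 3.4, "rx": 0.022, "ry": 0.218, "rz": -0.016}, {"tx": -5.85, "ty": -0.05, "tz": 5.15, "rx": 0.033, "ry": 0.326, "rz": -0.024}, {"tx": -5.85, "ty": -0.05, "tz": 5.15, "rx": 0.033, "ry": 0.326, "rz": -0.024}]}}

```text
time: 4.98
position: [0.4896, 0.2732, 0.2077]
tool_rot: [0.623, 0.495, 0.461, -0.393]
ft_force: [0.2, -1.0, -3.0]
grip_width: 0.0549
```

{"fn": "send_rows", "kwargs": {"deltas": [{"tx": -2.5, "ty": 0, "tz": 0.7, "rx": 0, "ry": 0, "rz": 0}, {"tx": -4.5, "ty": 0, "tz": 1.2, "rx": 0, "ry": 0, "rz": 0}, {"tx": -4.5, "ty": 0, "tz": 1.2, "rx": 0, "ry": 0, "rz": 0}]}}

```text
time: 5.23
position: [0.4901, 0.2739, 0.174]
tool_rot: [0.618, 0.502, 0.467, -0.385]
ft_force: [-0.2, 0.1, 0.4]
grip_width: 0.0553
```

```bash
python3 log.py;python3 - <<'E'
from plan import *
from h import snap
p,r,q=cur()
x,y=gp2([.577,.2433],np.radians(-11.7),0,75);plan(p,r,x,y,smax=.03)
snap('scene','scene2.png')
E
```

```text
5.23 q [-0.294  0.848  2.067  1.416  1.328 -1.33 ] p [0.4901 0.2739 0.174 ] r [ 0.6179  0.5021  0.4666 -0.3852] F [-0.2  0.1  0.4] g 0.0553
3 [{"tx": -2.6, "ty": 0.06, "tz": 0.72, "rx": -0.002, "ry": 0.003, "rz": -0.002}, {"tx": -5.19, "ty": 0.12, "tz": 1.45, "rx": -0.004, "ry": 0.006, "rz": -0.004}, {"tx": -7.79, "ty": 0.18, "tz": 2.17, "rx": -0.006, "ry": 0.009, "rz": -0.006}]
```

View pics/scene2.png

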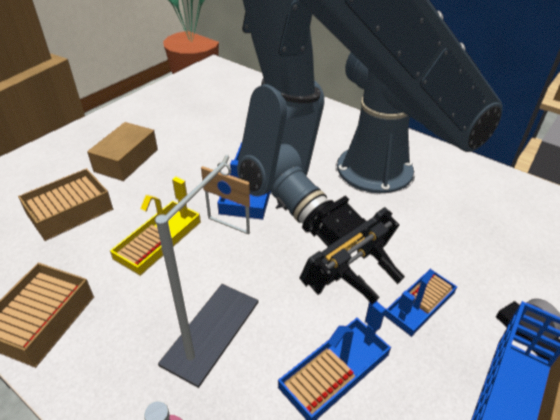

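Run:
```python
from h import *
c=robot.camera('scene');w=cloud(c)
for u,v in((243,150),(243,175),(250,190),(262,150),(275,195)): print(u,v,w[v,u].round(3))
```

```text
243 150 [ 0.474 -0.05   0.302]
243 175 [ 0.49  -0.038  0.261]
250 190 [ 0.495 -0.018  0.24 ]
262 150 [ 0.474 -0.005  0.322]
275 195 [0.469 0.02  0.23 ]
```

{"fn": "send_rows", "kwargs": {"deltas": [{"tx": -2.6, "ty": 0.05, "tz": 0.7, "rx": -0.002, "ry": 0.003, "rz": -0.002}, {"tx": -5.2, "ty": 0.1, "tz": 1.45, "rx": -0.004, "ry": 0.006, "rz": -0.004}, {"tx": -7.8, "ty": 0.18, "tz": 2.17, "rx": -0.006, "ry": 0.009, "rz": -0.006}, {"tx": -7.8, "ty": 0.18, "tz": 2.17, "rx": -0.006, "ry": 0.009, "rz": -0.006}]}}

```text
time: 5.67
position: [0.4927, 0.2734, 0.0935]
tool_rot: [0.615, 0.501, 0.474, -0.383]
ft_force: [0.1, 0.1, -0.1]
grip_width: 0.0553
```

```bash
python3 log.py;python3 - <<'E'
from h import *
c=snap('scene','scene3.png')
a=cv2.imread('pics/scene3.png')[200:400,240:480];cv2.imwrite('pics/s3c.png',cv2.resize(a,(720,600),interpolation=3))
E
```

```text
5.67 q [-0.295  1.043  2.038  1.467  1.315 -1.513] p [0.4927 0.2734 0.0935] r [ 0.6147  0.5012  0.4737 -0.3827] F [ 0.1  0.1 -0.1] g 0.0553
```

View pics/s3c.png

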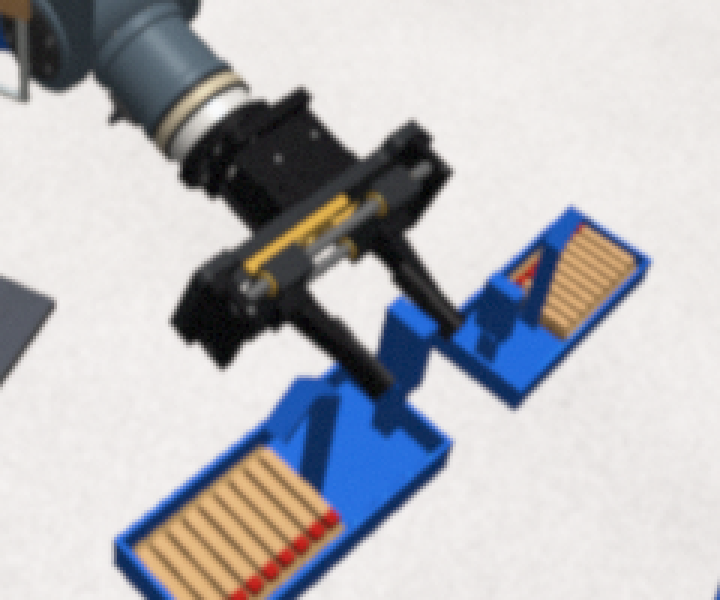

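{"fn": "send_rows", "kwargs": {"deltas": [{"tx": 0, "ty": 0, "tz": 0, "rx": 0, "ry": 0, "rz": 0}, {"tx": 0, "ty": 0, "tz": 0, "rx": 0, "ry": 0, "rz": 0}, {"tx": 0, "ty": 0, "tz": 0, "rx": 0, "ry": 0, "rz": 0}, {"tx": 0, "ty": 0, "tz": 0, "rx": 0, "ry": 0, "rz": 0}, {"tx": 0, "ty": 0, "tz": 0, "rx": 0, "ry": 0, "rz": 0}], "claw": 0.5, "squeeze": 40}}

```text
time: 6.13
position: [0.4918, 0.2735, 0.0957]
tool_rot: [0.614, 0.501, 0.475, -0.383]
ft_force: [0.0, -0.8, -0.2]
grip_width: 0.0294
```

```bash
python3 log.py;python3 - <<'E'
from plan import *
P,e=fit();p,r,q=cur();print(max(e))
E
```

```text
6.13 q [-0.296  1.041  2.042  1.467  1.318 -1.515] p [0.4918 0.2735 0.0957] r [ 0.6141  0.5005  0.4749 -0.3831] F [ 0.  -0.8 -0.2] g 0.0294
2.130258432967579e-07
```

{"fn": "send_rows", "kwargs": {"deltas": [{"tx": 0, "ty": 0, "tz": 0, "rx": 0, "ry": 0, "rz": 0}, {"tx": 0, "ty": 0, "tz": 0, "rx": 0, "ry": 0, "rz": 0}, {"tx": 0, "ty": 0, "tz": 0, "rx": 0, "ry": 0, "rz": 0}, {"tx": 0, "ty": 0, "tz": 0, "rx": 0, "ry": 0, "rz": 0}, {"tx": 0, "ty": 0, "tz": 0, "rx": 0, "ry": 0, "rz": 0}]}}

```text
time: 6.55
position: [0.4914, 0.2736, 0.0947]
tool_rot: [0.614, 0.5, 0.475, -0.384]
ft_force: [-0.7, -1.4, 1.0]
grip_width: 0.0136
```

```bash
python3 log.py
```

```text
6.55 q [-0.297  1.044  2.042  1.468  1.319 -1.516] p [0.4914 0.2736 0.0947] r [ 0.6144  0.4996  0.4747 -0.3841] F [-0.7 -1.4  1. ] g 0.0136
```

{"fn": "send_rows", "kwargs": {"deltas": [{"tx": 0.97, "ty": 0, "tz": -0.26, "rx": 0, "ry": 0, "rz": 0}, {"tx": 1.93, "ty": 0, "tz": -0.52, "rx": 0, "ry": 0, "rz": 0}, {"tx": 2.9, "ty": 0, "tz": -0.78, "rx": 0, "ry": 0, "rz": 0}, {"tx": 2.9, "ty": 0, "tz": -0.78, "rx": 0, "ry": 0, "rz": 0}]}}

```text
time: 6.88
position: [0.4913, 0.2736, 0.1265]
tool_rot: [0.614, 0.501, 0.475, -0.383]
ft_force: [-0.2, 0.2, -1.7]
grip_width: 0.0135
```

```bash
python3 log.py
cat > meas.py <<'E'
from h import *
from plan import cur
import sys
# fit tray pose from the scene (and top) cloud: blue points near gripper, model faces
def pts(c,tp,rad=.25):
    w=cloud(c);hsv=cv2.cvtColor(c['color'],cv2.COLOR_RGB2HSV)
    blue=(hsv[...,0]>105)&(hsv[...,0]<125)&(hsv[...,1]>150)&(hsv[...,2]>40)
    return w,blue
E
python3 - <<'E'
from h import *
c=snap('scene','scene4.png')
a=cv2.imread('pics/scene4.png')[200:400,240:480];cv2.imwrite('pics/s4c.png',cv2.resize(a,(720,600),interpolation=3))
E
```

```text
6.88 q [-0.296  0.97   2.058  1.453  1.325 -1.459] p [0.4913 0.2736 0.1265] r [ 0.614   0.5005  0.475  -0.3833] F [-0.2  0.2 -1.7] g 0.0135
```

View pics/s4c.png

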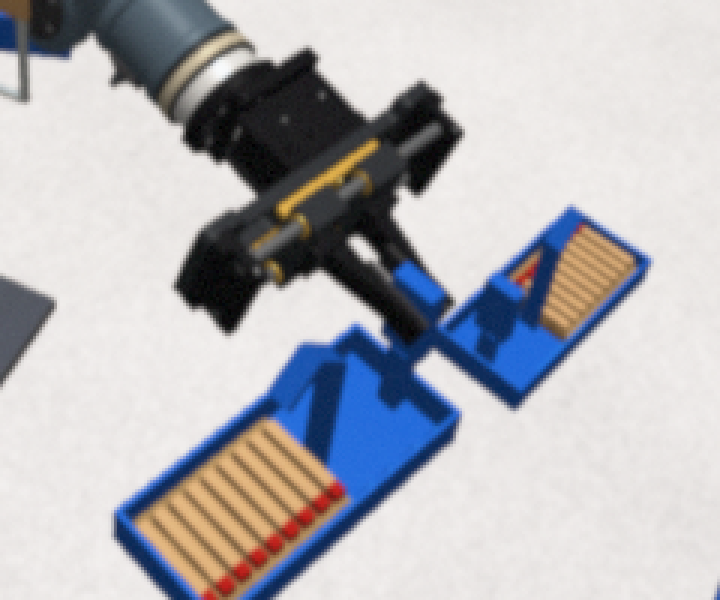

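```bash
cat > meas.py <<'E'
from h import *
from plan import *
import pickle
from scipy.optimize import least_squares
from scipy.spatial.transform import Rotation as R
# model of visible tray surfaces as boxes (center,half) in tray frame
B=[((0,0,.003),(.1,.043,.003)),((-.098,0,.015),(.002,.043,.015)),((.098,0,.015),(.002,.043,.015)),((0,.041,.015),(.1,.002,.015)),((0,-.041,.015),(.1,.002,.015)),((-.09,0,.09),(.007,.015,.03))]
def dist(p):
    ds=[]
    for c,h in B:
        q=np.abs(p-np.array(c))-np.array(h); ds.append(np.linalg.norm(np.maximum(q,0),axis=1)+np.minimum(q.max(1),0))
    return np.min(np.abs(np.array(ds)),0)
def fit_tray(p0,r0,names=('scene','top'),verbose=True):
    Q=[]
    for n in names:
        c=robot.camera(n);w=cloud(c);hsv=cv2.cvtColor(c['color'],cv2.COLOR_RGB2HSV)
        m=(hsv[...,0]>105)&(hsv[...,0]<125)&(hsv[...,1]>150)&(hsv[...,2]>50)
        p=w[m];l=r0.inv().apply(p-p0)
        ok=(np.abs(l[:,0])<.125)&(np.abs(l[:,1])<.065)&(l[:,2]>-.03)&(l[:,2]<.13)&~((l[:,0]>-.06)&(l[:,0]<.05)&(l[:,2]>.035)&(np.abs(l[:,1])<.03)) 
        Q.append(p[ok]); 
        hk=p[(np.abs(l[:,0])<.06)&(np.abs(l[:,1])<.04)&(l[:,2]>.08)&(l[:,2]<.16)]
        if len(hk) and verbose:
            print(n,'pts',ok.sum(),'hook n',len(hk))
    Q=np.vstack(Q)
    def f(x):
        r=r0*R.from_rotvec(x[3:]);return dist(r.inv().apply(Q-p0-x[:3]))*1000
    s=least_squares(f,np.zeros(6),loss='soft_l1',f_scale=2.,x_scale=[.01]*3+[.05]*3)
    print('shift mm',(s.x[:3]*1000).round(1),'rot deg',np.degrees(s.x[3:]).round(2),'med resid',np.median(f(s.x)).round(2))
    return p0+s.x[:3],r0*R.from_rotvec(s.x[3:])
E
python3 - <<'E'
from meas import *
p,r,q=cur()
yaw=np.radians(-11.7);t0=np.array([.577,.2433,.0318]);r0=R.from_euler('z',yaw)
tp,tr=fit_tray(t0,r0)
print(tp,tr.as_euler('zyx',degrees=True))
ty=r.apply([0,1,0]);print('tool y yaw',np.degrees(np.arctan2(ty[1],ty[0])),ty)
pickle.dump(dict(p=r.inv().apply(tp-p),R=(r.inv()*tr).as_quat()),open('grasp.pkl','wb'))
print(r.inv().apply(tp-p))
E
```

```text
scene pts 2925 hook n 320
top pts 421 hook n 113
shift mm [-0.8 -0.6 -0.8] rot deg [ 0.15 -0.37  1.19] med resid 1.06
[0.57621701 0.24272917 0.03096948] [-10.50828184  -0.39589501   0.07321916]
tool y yaw -11.838887087985972 [ 0.97871694 -0.20515797  0.00483287]
[-0.09606097  0.08901591  0.01207196]
```

```bash
cat > hang.py <<'E'
from plan import *
import pickle
G=pickle.load(open('grasp.pkl','rb'));GR=R.from_quat(G['R']);GP=np.array(G['p'])
BAR=np.array([.5715,-.0035,.218]);LY=np.radians(9.6)
def tcp_for(tp,tr):
    r=tr*GR.inv(); return tp-r.apply(GP),r
def bar_at(bx,by,bz,yaw=LY):
    tr=R.from_euler('z',yaw); return tcp_for(BAR-tr.apply([bx,by,bz]),tr)
def tray_now(p,r): return p+r.apply(GP),r*GR
def loop_in_tray(p,r):
    tp,tr=tray_now(p,r);return tr.inv().apply(BAR-tp)*1000
E
python3 - <<'E'
from hang import *
P,e=fit();p,r,q=cur()
A=tcp_for(np.array([.55,.235,.126]),R.from_euler('z',np.radians(-10)))
B_=tcp_for(np.array([.515,.10,.13]),R.from_euler('z',np.radians(3)))
C=bar_at(.055,.010,.092)
E_=bar_at(.003,.010,.092);F=bar_at(.003,.01,.127)
a=(p,r);qq=q
for nm,t in zip('ABCEF',(A,B_,C,E_,F)):
    print(nm,t[0].round(3));
    for k in(.5,1):
        b=ik(a[0]+(t[0]-a[0])*k,a[1]*R.from_rotvec((a[1].inv()*t[1]).as_rotvec()*k),P,qq);qq=b[0];print(qq.round(2),'%.0e'%b[1],*[v.round(2) for v in chain(P,qq)])
    a=plan(*a,*t,smax=.03,amax=.09)
E
```

```text
A [0.465 0.265 0.222]
[-0.32  0.86  2.1   1.41  1.34 -1.38] 7e-26 [0.03 0.11 0.27] [ 0.46 -0.03  0.66] [ 0.42 -0.02  0.25]
[-0.33  0.74  2.13  1.37  1.36 -1.29] 6e-23 [0.04 0.1  0.27] [ 0.41 -0.03  0.71] [ 0.41 -0.02  0.3 ]
4 [{"tx": 2.23, "ty": -0.58, "tz": -0.94, "rx": 0.003, "ry": -0.001, "rz": 0.001}, {"tx": 4.45, "ty": -1.16, "tz": -1.87, "rx": 0.005, "ry": -0.001, "rz": 0.002}, {"tx": 6.68, "ty": -1.73, "tz": -2.81, "rx": 0.008, "ry": -0.002, "rz": 0.003}, {"tx": 8.91, "ty": -2.31, "tz": -3.74, "rx": 0.01, "ry": -0.003, "rz": 0.004}]
B [0.426 0.11  0.226]
[-0.51  0.74  2.06  1.09  1.46 -1.25] 5e-18 [0.05 0.1  0.27] [ 0.4  -0.09  0.71] [ 0.42 -0.11  0.3 ]
[-0.64  0.74  1.96  0.86  1.59 -1.23] 1e-18 [0.07 0.09 0.27] [ 0.38 -0.15  0.71] [ 0.43 -0.18  0.3 ]
5 [{"tx": -0.62, "ty": -0.14, "tz": -2.59, "rx": 0.037, "ry": -0.0, "rz": -0.01}, {"tx": -1.24, "ty": -0.28, "tz": -5.17, "rx": 0.073, "ry": -0.0, "rz": -0.019}, {"tx": -1.86, "ty": -0.42, "tz": -7.76, "rx": 0.11, "ry": -0.0, "rz": -0.029}, {"tx": -2.49, "ty": -0.56, "tz": -10.35, "rx": 0.146, "ry": -0.0, "rz": -0.039}, {"tx": -
[... 836 characters left out ...]
83 -1.16] 1e-17 [0.08 0.08 0.27] [ 0.39 -0.21  0.68] [ 0.5  -0.31  0.3 ]
[-0.71  0.82  1.62  0.72  1.85 -1.12] 3e-18 [0.07 0.08 0.27] [ 0.4  -0.2   0.67] [ 0.52 -0.31  0.3 ]
2 [{"tx": 0.02, "ty": 2.6, "tz": 0.06, "rx": -0.0, "ry": -0.0, "rz": -0.0}, {"tx": 0.04, "ty": 5.2, "tz": 0.11, "rx": -0.0, "ry": -0.0, "rz": -0.0}]
F [ 0.48  -0.014  0.187]
[-0.71  0.85  1.62  0.71  1.82 -1.14] 4e-18 [0.07 0.08 0.27] [ 0.41 -0.21  0.66] [ 0.52 -0.31  0.28]
[-0.71  0.88  1.62  0.71  1.8  -1.16] 1e-18 [0.07 0.08 0.27] [ 0.42 -0.21  0.65] [ 0.52 -0.31  0.27]
2 [{"tx": -1.69, "ty": 0.0, "tz": 0.45, "rx": -0.0, "ry": -0.0, "rz": -0.0}, {"tx": -3.38, "ty": 0.01, "tz": 0.9, "rx": -0.0, "ry": -0.0, "rz": -0.0}]
```

{"fn": "send_rows", "kwargs": {"deltas": [{"tx": 2.2, "ty": -0.6, "tz": -0.9, "rx": 0.003, "ry": 0, "rz": 0}, {"tx": 4.5, "ty": -1.2, "tz": -1.9, "rx": 0.005, "ry": 0, "rz": 0}, {"tx": 6.7, "ty": -1.7, "tz": -2.8, "rx": 0.008, "ry": 0, "rz": 0}, {"tx": 8.9, "ty": -2.3, "tz": -3.7, "rx": 0.01, "ry": 0, "rz": 0}]}}

```text
time: 7.37
position: [0.4656, 0.2653, 0.2202]
tool_rot: [0.613, 0.502, 0.471, -0.387]
ft_force: [-0.2, -0.7, -1.1]
grip_width: 0.0136
```

{"fn": "send_rows", "kwargs": {"deltas": [{"tx": -0.6, "ty": -0.1, "tz": -2.6, "rx": 0.037, "ry": 0, "rz": -0.01}, {"tx": -1.2, "ty": -0.3, "tz": -5.2, "rx": 0.073, "ry": 0, "rz": -0.02}, {"tx": -1.9, "ty": -0.4, "tz": -7.8, "rx": 0.11, "ry": 0, "rz": -0.03}, {"tx": -2.5, "ty": -0.6, "tz": -10.4, "rx": 0.146, "ry": 0, "rz": -0.04}, {"tx": -3.1, "ty": -0.7, "tz": -13, "rx": 0.183, "ry": 0, "rz": -0.05}]}}

```text
time: 7.78
position: [0.4321, 0.1345, 0.2229]
tool_rot: [0.562, 0.559, 0.433, -0.43]
ft_force: [0.5, -0.2, -2.0]
grip_width: 0.0133
```

```bash
python3 log.py
python3 - <<'E'
from hang import *
p,r,q=cur();print(loop_in_tray(p,r),tray_now(p,r)[1].as_euler('zyx',degrees=True))
plan(p,r,*bar_at(.065,.010,.092),smax=.03,amax=.09)
from h import *
c=snap('scene','scene5.png')
E
```

```text
7.78 q [-0.602  0.745  1.997  0.928  1.546 -1.244] p [0.4321 0.1345 0.2229] r [ 0.5617  0.559   0.4327 -0.4298] F [ 0.5 -0.2 -2. ] g 0.0133
[  48.35705827 -125.27493908   91.05113217] [ 1.01369361 -0.15300849  0.08564477]
5 [{"tx": -0.69, "ty": -0.2, "tz": -2.55, "rx": 0.024, "ry": -0.0, "rz": -0.006}, {"tx": -1.38, "ty": -0.4, "tz": -5.1, "rx": 0.049, "ry": -0.001, "rz": -0.012}, {"tx": -2.07, "ty": -0.6, "tz": -7.65, "rx": 0.073, "ry": -0.001, "rz": -0.018}, {"tx": -2.76, "ty": -0.8, "tz": -10.21, "rx": 0.097, "ry": -0.001, "rz": -0.024}, {"tx": -3.45, "ty": -1.0, "tz": -12.76, "rx": 0.121, "ry": -0.001, "rz": -0.03}]
1 [{"tx": -0.68, "ty": -0.53, "tz": -2.5, "rx": 0.025, "ry": -0.001, "rz": -0.006}]
```

View pics/scene5.png

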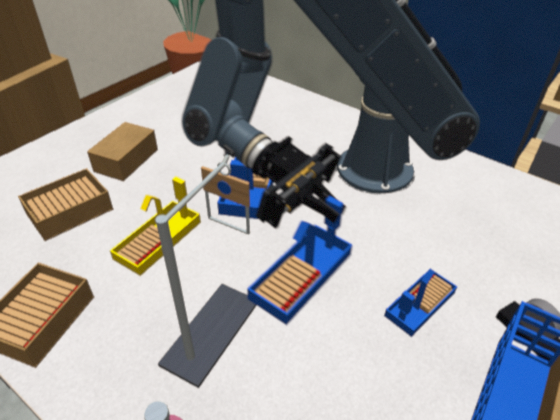

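{"fn": "send_rows", "kwargs": {"deltas": [{"tx": -0.7, "ty": -0.3, "tz": -2.6, "rx": 0.024, "ry": 0, "rz": -0.006}, {"tx": -1.4, "ty": -0.6, "tz": -5.1, "rx": 0.049, "ry": 0, "rz": -0.012}, {"tx": -2.1, "ty": -0.8, "tz": -7.7, "rx": 0.073, "ry": 0, "rz": -0.018}, {"tx": -2.8, "ty": -0.9, "tz": -10.2, "rx": 0.097, "ry": 0, "rz": -0.024}, {"tx": -3.5, "ty": -1, "tz": -12.8, "rx": 0.121, "ry": 0, "rz": -0.03}]}}

```text
time: 8.25
position: [0.4215, 0.0021, 0.2216]
tool_rot: [0.526, 0.592, 0.405, -0.456]
ft_force: [0.9, 0.3, -2.9]
grip_width: 0.014
```

{"fn": "send_rows", "kwargs": {"deltas": [{"tx": -0.7, "ty": -0.5, "tz": -2.5, "rx": 0.025, "ry": 0, "rz": -0.006}, {"tx": -0.7, "ty": -0.5, "tz": -2.5, "rx": 0.025, "ry": 0, "rz": -0.006}, {"tx": -0.7, "ty": -0.5, "tz": -2.5, "rx": 0.025, "ry": 0, "rz": -0.006}]}}

```text
time: 8.5
position: [0.4205, -0.0243, 0.2209]
tool_rot: [0.52, 0.598, 0.4, -0.46]
ft_force: [0.2, 0.2, -1.6]
grip_width: 0.0135
```

```bash
python3 log.py
python3 - <<'E'
from hang import *
from meas import *
p,r,q=cur();print(loop_in_tray(p,r),tray_now(p,r)[1].as_euler('zyx',degrees=True))
tp,tr=tray_now(p,r)
tp2,tr2=fit_tray(tp,tr);print(tp,tp2,tr2.as_euler('zyx',degrees=True)); print('loop in measured tray',tr2.inv().apply(BAR-tp2)*1000)
for n in('scene','top'):
    c=snap(n,n+'6.png');w=cloud(c)
    near=(np.abs(w[...,0]-.572)<.03)&(np.abs(w[...,1])<.06)
    bar=near&(w[...,2]<.228)&(w[...,2]>.208);b=w[bar]
    if len(b)>5: print(n,'bar',len(b),b.mean(0),cv2.minAreaRect(b[:,:2].astype(np.float32)))
    a=cv2.imread('pics/%s6.png'%n);u,v=proj(c,BAR).astype(int);cv2.imwrite('pics/%s6c.png'%n,cv2.resize(a[max(0,v-75):v+75,u-100:u+100],(800,600),interpolation=3))
E
```

```text
8.5 q [-0.8    0.795  1.741  0.625  1.807 -1.218] p [ 0.4205 -0.0243  0.2209] r [ 0.5197  0.5985  0.3996 -0.4605] F [ 0.2  0.2 -1.6] g 0.0135
[63.87243998 10.94017068 92.99316558] [ 9.40334898 -0.07477155  0.06744253]
scene pts 2371 hook n 29
top pts 193 hook n 92
shift mm [ 0.5 -0.6  1.3] rot deg [ 0.31 -0.49 -1.49] med resid 0.77
[ 0.51039469 -0.0246193   0.12490209] [ 0.51087303 -0.02518163  0.12615945] [ 7.91991371 -0.50959176  0.44693291]
loop in measured tray [63.93993459 13.71799758 91.12579211]
scene bar 164 [ 0.57172712 -0.00343154  0.22057418] ((0.5716440677642822, -0.0024670735001564026), (0.008086665533483028, 0.08415383100509644), 10.170819282531738)
top bar 81 [ 0.57215407 -0.00446105  0.22110023] ((0.5729209184646606, -0.004870925098657608), (0.007437745109200478, 0.08298652619123459), 8.13999080657959)
```

View pics/scene6c.png

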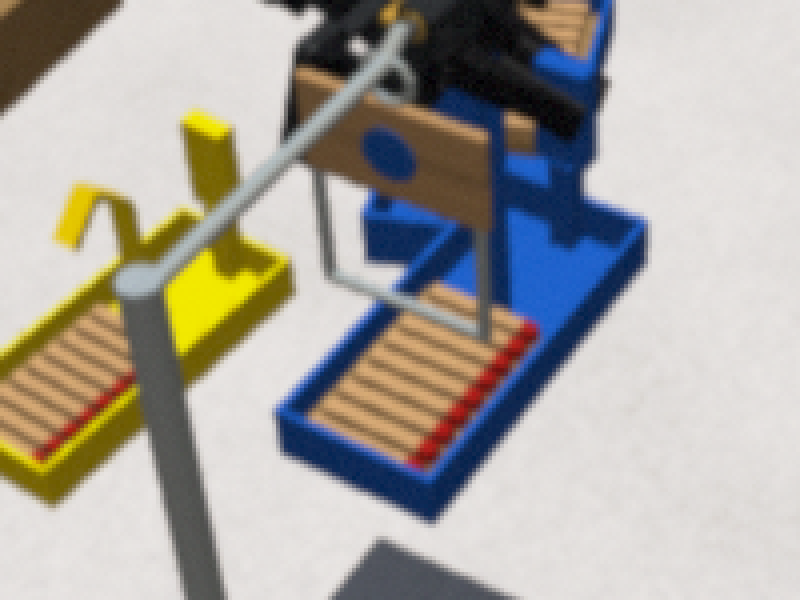

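View pics/top6c.png

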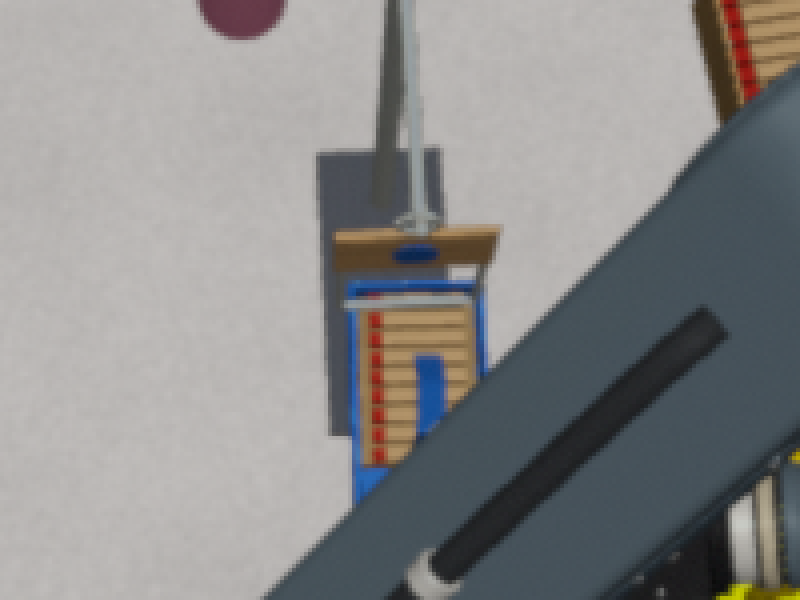

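{"fn": "send_rows", "kwargs": {"deltas": [{"tx": 0, "ty": 1.5, "tz": 0, "rx": 0, "ry": 0, "rz": 0}, {"tx": 0, "ty": 3, "tz": 0, "rx": 0, "ry": 0, "rz": 0}, {"tx": 0, "ty": 4, "tz": 0, "rx": 0, "ry": 0, "rz": 0}, {"tx": 0, "ty": 4, "tz": 0, "rx": 0, "ry": 0, "rz": 0}]}}

```text
time: 9.03
position: [0.4605, -0.0164, 0.2214]
tool_rot: [0.518, 0.6, 0.399, -0.461]
ft_force: [-1.0, 0.8, -1.1]
grip_width: 0.0133
```

{"fn": "send_rows", "kwargs": {"deltas": [{"tx": 0, "ty": 1, "tz": 0, "rx": 0, "ry": 0, "rz": 0}, {"tx": 0, "ty": 2, "tz": 0, "rx": 0, "ry": 0, "rz": 0}, {"tx": 0, "ty": 2, "tz": 0, "rx": 0, "ry": 0, "rz": 0}, {"tx": 0, "ty": 2, "tz": 0, "rx": 0, "ry": 0, "rz": 0}]}}

```text
time: 9.37
position: [0.4793, -0.0144, 0.2214]
tool_rot: [0.519, 0.599, 0.399, -0.461]
ft_force: [-0.3, -0.7, -2.6]
grip_width: 0.0134
```

```bash
python3 log.py
cat > chk.py <<'E'
import sys;k=sys.argv[1]
from hang import *
from meas import *
p,r,q=cur();print('FK loop in tray',loop_in_tray(p,r).round(1))
tp,tr=tray_now(p,r);tp2,tr2=fit_tray(tp,tr,('scene',));print(tr2.as_euler('zyx',degrees=True).round(2),tp2.round(4))
c=snap('scene','scene%s.png'%k);w=cloud(c)
near=(np.abs(w[...,0]-.572)<.03)&(np.abs(w[...,1])<.06)
hsv=cv2.cvtColor(c['color'],cv2.COLOR_RGB2HSV)
b=w[near&(w[...,2]<.228)&(w[...,2]>.208)&(hsv[...,1]<90)]
if len(b)>5: print('bar',len(b),b.mean(0).round(4),'in tray',(tr2.inv().apply(b.mean(0)-tp2)*1000).round(1))
print('BAR in meas tray',(tr2.inv().apply(BAR-tp2)*1000).round(1))
a=cv2.imread('pics/scene%s.png'%k);u,v=proj(c,BAR).astype(int);cv2.imwrite('pics/s%sc.png'%k,cv2.resize(a[v-80:v+70,u-100:u+100],(800,600),interpolation=3))
E
python3 chk.py 7
```

```text
9.37 q [-0.716  0.824  1.622  0.715  1.847 -1.121] p [ 0.4793 -0.0144  0.2214] r [ 0.5188  0.599   0.399  -0.4614] F [-0.3 -0.7 -2.6] g 0.0134
FK loop in tray [ 4.2 10.6 92.6]
scene pts 2496 hook n 296
shift mm [0.2 1.3 0.8] rot deg [ 0.1  -0.27  0.22] med resid 0.94
[ 9.79 -0.29  0.25] [ 0.5694 -0.0132  0.1262]
bar 122 [0.5707 0.0014 0.2202] in tray [ 4.2 14.5 93.8]
BAR in meas tray [ 4.2  9.5 91.7]
```

View pics/s7c.png

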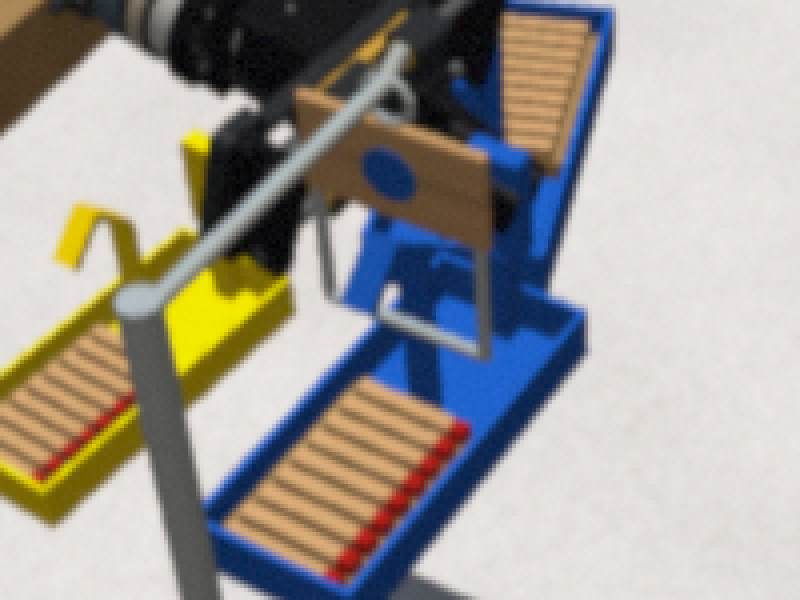

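{"fn": "send_rows", "kwargs": {"deltas": [{"tx": -1, "ty": 0, "tz": 0.26, "rx": 0, "ry": 0, "rz": 0}, {"tx": -2, "ty": 0, "tz": 0.53, "rx": 0, "ry": 0, "rz": 0}, {"tx": -2.7, "ty": 0, "tz": 0.72, "rx": 0, "ry": 0, "rz": 0}, {"tx": -2.7, "ty": 0, "tz": 0.72, "rx": 0, "ry": 0, "rz": 0}, {"tx": -2.7, "ty": 0, "tz": 0.72, "rx": 0, "ry": 0, "rz": 0}]}}

```text
time: 9.88
position: [0.4791, -0.0145, 0.193]
tool_rot: [0.519, 0.598, 0.4, -0.462]
ft_force: [-0.8, 0.4, -1.6]
grip_width: 0.0135
```

```bash
python3 log.py; python3 chk.py 8
```

```text
9.88 q [-0.717  0.873  1.624  0.707  1.811 -1.153] p [ 0.4791 -0.0145  0.193 ] r [ 0.5191  0.5979  0.3995 -0.4621] F [-0.8  0.4 -1.6] g 0.0135
FK loop in tray [  4.5  10.8 121.1]
scene pts 2418 hook n 211
shift mm [-0.   1.4  0.8] rot deg [ 0.06 -0.37  0.16] med resid 0.89
[ 9.65 -0.31  0.34] [ 0.5688 -0.0131  0.0977]
bar 147 [ 0.5702 -0.0019  0.2203] in tray [  4.1  11.4 122.5]
BAR in meas tray [  5.1   9.6 120.2]
```

View pics/s8c.png

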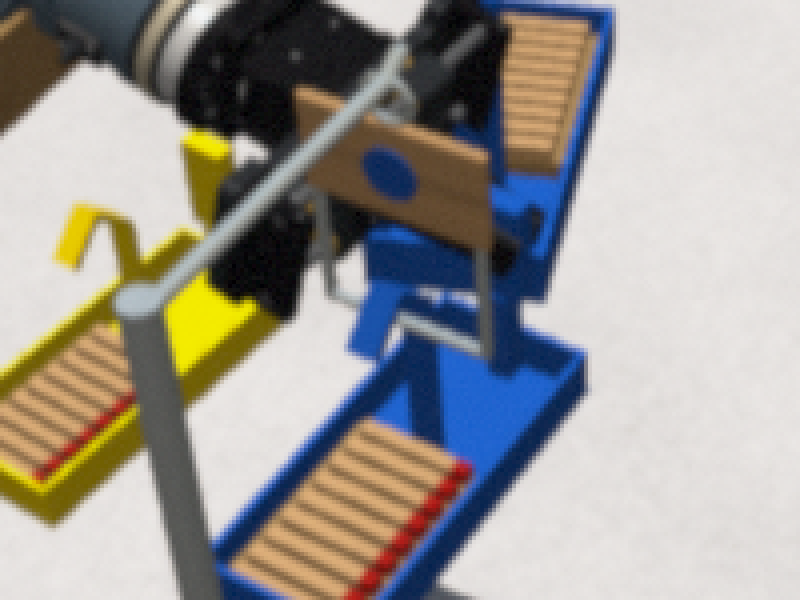

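{"fn": "send_rows", "kwargs": {"deltas": [{"tx": -0.2, "ty": 0.15, "tz": 0.05, "rx": 0, "ry": 0, "rz": 0}, {"tx": -0.35, "ty": 0.3, "tz": 0.1, "rx": 0, "ry": 0, "rz": 0}, {"tx": -0.35, "ty": 0.3, "tz": 0.1, "rx": 0, "ry": 0, "rz": 0}]}}

```text
time: 10.23
position: [0.4826, -0.0141, 0.1898]
tool_rot: [0.519, 0.599, 0.399, -0.461]
ft_force: [0.2, 0.2, -2.4]
grip_width: 0.0135
```

{"fn": "send_rows", "kwargs": {"deltas": [{"tx": -0.1, "ty": 0, "tz": 0.03, "rx": 0, "ry": 0, "rz": 0}, {"tx": -0.1, "ty": 0, "tz": 0.03, "rx": 0, "ry": 0, "rz": 0}, {"tx": -0.1, "ty": 0, "tz": 0.03, "rx": 0, "ry": 0, "rz": 0}]}}

```text
time: 10.48
position: [0.4823, -0.014, 0.1889]
tool_rot: [0.519, 0.599, 0.399, -0.461]
ft_force: [0.7, 0.4, -1.1]
grip_width: 0.0142
```

```bash
python3 log.py; python3 chk.py 9
```

```text
10.48 q [-0.713  0.88   1.618  0.71   1.806 -1.153] p [ 0.4823 -0.014   0.1889] r [ 0.519   0.5987  0.3993 -0.4612] F [ 0.7  0.4 -1.1] g 0.0142
FK loop in tray [  1.3  10.8 125. ]
scene pts 2383 hook n 193
shift mm [-0.2 -0.7  0.9] rot deg [ 0.25 -0.43 -1.45] med resid 0.69
[ 8.06 -0.44  0.43] [ 0.5719 -0.0148  0.0939]
bar 161 [ 0.5707 -0.002   0.2198] in tray [  1.7  13.6 125.8]
BAR in meas tray [  2.3  12.  124. ]
```

Near contact; lower in 1 mm steps, watching the force.

{"fn": "send_rows", "kwargs": {"deltas": [{"tx": -0.1, "ty": 0, "tz": 0.03, "rx": 0, "ry": 0, "rz": 0}, {"tx": -0.1, "ty": 0, "tz": 0.03, "rx": 0, "ry": 0, "rz": 0}, {"tx": -0.1, "ty": 0, "tz": 0.03, "rx": 0, "ry": 0, "rz": 0}]}}

```text
time: 10.83
position: [0.4823, -0.014, 0.1881]
tool_rot: [0.519, 0.599, 0.4, -0.461]
ft_force: [-0.2, -0.3, -0.5]
grip_width: 0.0136
```

{"fn": "send_rows", "kwargs": {"deltas": [{"tx": -0.1, "ty": 0, "tz": 0.03, "rx": 0, "ry": 0, "rz": 0}, {"tx": -0.1, "ty": 0, "tz": 0.03, "rx": 0, "ry": 0, "rz": 0}, {"tx": -0.1, "ty": 0, "tz": 0.03, "rx": 0, "ry": 0, "rz": 0}]}}

```text
time: 11.08
position: [0.4824, -0.0139, 0.1875]
tool_rot: [0.519, 0.599, 0.4, -0.461]
ft_force: [0.3, 0.1, 1.6]
grip_width: 0.0139
```

```bash
python3 log.py; python3 -c "
from h import *
for i in range(6):
    robot.camera('top'); o=robot.get_obs();print(np.round(o['ft_force'],1),np.round(o['moment'],2))"
```

```text
11.08 q [-0.713  0.883  1.618  0.711  1.805 -1.156] p [ 0.4824 -0.0139  0.1875] r [ 0.5186  0.5986  0.4001 -0.4613] F [0.3 0.1 1.6] g 0.0139
[ 0.3 -0.4  2.2] [-0.09 -0.33 -0.05]
[ 0.4 -1.9  2.4] [-0.16 -0.33 -0.09]
[-0.2 -0.3  2.7] [-0.13 -0.35 -0.07]
[ 1.2 -1.1  3.6] [-0.04 -0.33 -0.03]
[ 0.2 -0.9  2.8] [ 0.   -0.37 -0.06]
[ 0.8 -0.6  4. ] [-0.03 -0.4  -0.01]
```

{"fn": "send_rows", "kwargs": {"deltas": [{"tx": 0.1, "ty": 0, "tz": -0.03, "rx": 0, "ry": 0, "rz": 0}, {"tx": 0.1, "ty": 0, "tz": -0.03, "rx": 0, "ry": 0, "rz": 0}, {"tx": 0.1, "ty": 0, "tz": -0.03, "rx": 0, "ry": 0, "rz": 0}, {"tx": 0.1, "ty": 0, "tz": -0.03, "rx": 0, "ry": 0, "rz": 0}], "squeeze": 15}}

```text
time: 11.72
position: [0.4822, -0.014, 0.1876]
tool_rot: [0.519, 0.599, 0.399, -0.461]
ft_force: [-0.3, -0.6, 0.2]
grip_width: 0.0142
```

{"fn": "send_rows", "kwargs": {"deltas": [{"tx": 0, "ty": 0, "tz": 0, "rx": 0, "ry": 0, "rz": 0}, {"tx": 0, "ty": 0, "tz": 0, "rx": 0, "ry": 0, "rz": 0}, {"tx": 0, "ty": 0, "tz": 0, "rx": 0, "ry": 0, "rz": 0}, {"tx": 0, "ty": 0, "tz": 0, "rx": 0, "ry": 0, "rz": 0}, {"tx": 0, "ty": 0, "tz": 0, "rx": 0, "ry": 0, "rz": 0}], "claw": 4.5}}

```text
time: 12.13
position: [0.4822, -0.014, 0.1877]
tool_rot: [0.519, 0.599, 0.399, -0.461]
ft_force: [0.7, 0.1, 0.7]
grip_width: 0.039
```

```bash
python3 log.py; python3 chk.py 10
```

```text
12.13 q [-0.712  0.882  1.618  0.71   1.805 -1.155] p [ 0.4822 -0.014   0.1877] r [ 0.5191  0.5987  0.3992 -0.4612] F [0.7 0.1 0.7] g 0.039
FK loop in tray [  1.3  10.8 126.3]
scene pts 2381 hook n 198
shift mm [ 2.  -0.2  2.9] rot deg [ 0.16 -1.3  -0.09] med resid 0.65
[ 9.43 -1.29  0.47] [ 0.5741 -0.0143  0.0946]
bar 153 [ 0.5702 -0.002   0.22  ] in tray [  1.2  13.4 125.4]
BAR in meas tray [  2.1  11.6 123.3]
```

View pics/s10c.png

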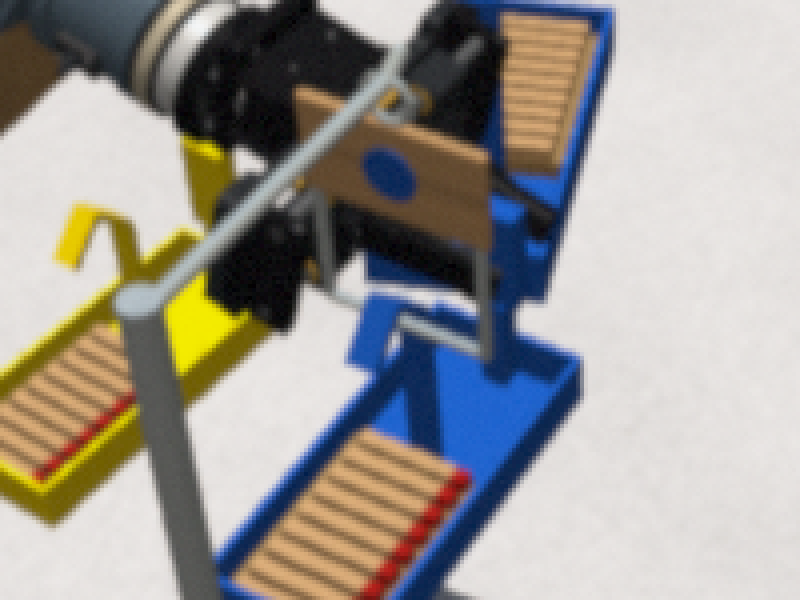

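{"fn": "send_rows", "kwargs": {"deltas": [{"tx": 0, "ty": 0, "tz": 0, "rx": 0, "ry": 0, "rz": 0}, {"tx": 0, "ty": 0, "tz": -1, "rx": 0, "ry": 0, "rz": 0}, {"tx": 0, "ty": 0, "tz": -2.5, "rx": 0, "ry": 0, "rz": 0}, {"tx": 0, "ty": 0, "tz": -4.5, "rx": 0, "ry": 0, "rz": 0}, {"tx": 0, "ty": 0, "tz": -6.5, "rx": 0, "ry": 0, "rz": 0}]}}

```text
time: 12.65
position: [0.4912, -0.0772, 0.2049]
tool_rot: [0.519, 0.599, 0.399, -0.461]
ft_force: [0.6, -0.2, 0.2]
grip_width: 0.0449
```

{"fn": "send_rows", "kwargs": {"deltas": [{"tx": 0, "ty": -1, "tz": -2, "rx": 0, "ry": 0, "rz": 0}, {"tx": 0, "ty": -2, "tz": -4, "rx": 0, "ry": 0, "rz": 0}, {"tx": 1.5, "ty": -3, "tz": -5, "rx": 0, "ry": 0, "rz": 0}, {"tx": 3, "ty": -4, "tz": -6, "rx": 0, "ry": 0, "rz": 0}, {"tx": 3, "ty": -4, "tz": -6, "rx": 0, "ry": 0, "rz": 0}]}}

```text
time: 13.07
position: [0.4585, -0.1344, 0.251]
tool_rot: [0.52, 0.599, 0.4, -0.459]
ft_force: [0.5, -0.2, -1.3]
grip_width: 0.045
```

```bash
python3 log.py
cat > fin.py <<'E'
import sys;k=sys.argv[1]
from hang import *
from meas import *
t0=np.array([.5735,-.0143,.094]);r0=R.from_euler('z',np.radians(9.5))
for i in range(3):
    a,b=fit_tray(t0,r0,('scene',) if i else ('scene','top'),False);print(a.round(4),b.as_euler('zyx',degrees=True).round(2),'loop in tray mm',(b.inv().apply(BAR-a)*1000).round(1))
for n in('scene','top'):
    c=snap(n,n+k+'.png');w=cloud(c);hsv=cv2.cvtColor(c['color'],cv2.COLOR_RGB2HSV)
    y=(hsv[...,0]>25)&(hsv[...,0]<32)&(hsv[...,1]>200)&(w[...,2]>.022)&(w[...,2]<.036)&(np.hypot(w[...,0]-.545,w[...,1]+.257)<.15)
    D0=pickle.load(open('d0.pkl','rb'))[n];w0=cloud(D0);h0=cv2.cvtColor(D0['color'],cv2.COLOR_RGB2HSV)
    y0=(h0[...,0]>25)&(h0[...,0]<32)&(h0[...,1]>200)&(w0[...,2]>.022)&(w0[...,2]<.036)&(np.hypot(w0[...,0]-.545,w0[...,1]+.257)<.15)
    print(n,'yellow now/start',[cv2.minAreaRect(q[:,:2].astype(np.float32))[0] for q in (w[y],w0[y0])])
E
python3 fin.py 11
```

```text
13.07 q [-0.876  0.82   1.476  0.603  2.03  -1.118] p [ 0.4585 -0.1344  0.251 ] r [ 0.5197  0.5993  0.3998 -0.4592] F [ 0.5 -0.2 -1.3] g 0.045
shift mm [1.2 0.2 1.4] rot deg [ 0.79 -1.1   0.03] med resid 0.9
[ 0.5747 -0.0141  0.0954] [ 9.54 -0.96  0.96] loop in tray mm [  1.   12.6 122.4]
shift mm [1.  0.1 0.5] rot deg [ 0.35 -1.37  0.01] med resid 0.67
[ 0.5745 -0.0142  0.0945] [ 9.52 -1.3   0.57] loop in tray mm [  1.8  11.8 123.4]
shift mm [ 0.8 -0.   0.3] rot deg [ 0.23 -1.22 -0.01] med resid 0.68
[ 0.5743 -0.0143  0.0943] [ 9.49 -1.17  0.43] loop in tray mm [  1.6  11.6 123.6]
scene yellow now/start [(0.551372230052948, -0.2557184100151062), (0.5516331195831299, -0.2557010352611542)]
top yellow now/start [(0.4602414667606354, -0.2657562792301178), (0.551186203956604, -0.25741931796073914)]
```

View pics/scene11.png

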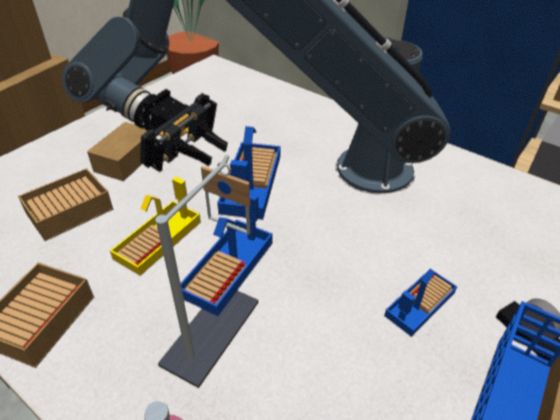

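{"fn": "send_rows", "kwargs": {"deltas": [{"tx": 1, "ty": 0, "tz": 0, "rx": 0, "ry": 0, "rz": 0}, {"tx": 2, "ty": 0, "tz": 0, "rx": 0, "ry": 0, "rz": 0}, {"tx": 2, "ty": 0, "tz": 0, "rx": 0, "ry": 0, "rz": 0}, {"tx": 2, "ty": 0, "tz": 0, "rx": 0, "ry": 0, "rz": 0}, {"tx": 2, "ty": 0, "tz": 0, "rx": 0, "ry": 0, "rz": 0}]}}

```text
time: 13.78
position: [0.4581, -0.1265, 0.2684]
tool_rot: [0.519, 0.599, 0.399, -0.461]
ft_force: [0.5, -0.5, -0.0]
grip_width: 0.0451
```

{"fn": "send_rows", "kwargs": {"deltas": [{"tx": 0, "ty": 0, "tz": 0, "rx": 0, "ry": 0, "rz": 0}, {"tx": 0, "ty": 0, "tz": 0, "rx": 0, "ry": 0, "rz": 0}, {"tx": 0, "ty": 0, "tz": 0, "rx": 0, "ry": 0, "rz": 0}, {"tx": 0, "ty": 0, "tz": 0, "rx": 0, "ry": 0, "rz": 0}, {"tx": 0, "ty": 0, "tz": 0, "rx": 0, "ry": 0, "rz": 0}]}}

```text
time: 14.2
position: [0.4581, -0.1267, 0.268]
tool_rot: [0.519, 0.599, 0.399, -0.461]
ft_force: [0.8, 0.4, 0.4]
grip_width: 0.045
```

```bash
python3 log.py; python3 fin.py 12 && python3 -c "
from rig import robot
print(robot.hand_in())"
```

```text
14.2 q [-0.868  0.793  1.484  0.616  2.047 -1.098] p [ 0.4581 -0.1267  0.268 ] r [ 0.5191  0.5986  0.3994 -0.4613] F [0.8 0.4 0.4] g 0.045
shift mm [1.3 0.1 1.4] rot deg [ 0.51 -1.06  0.01] med resid 0.93
[ 0.5748 -0.0142  0.0954] [ 9.52 -0.96  0.67] loop in tray mm [  0.8  12.2 122.5]
shift mm [1.2 0.1 0.2] rot deg [ 0.27 -1.17  0.02] med resid 0.67
[ 0.5747 -0.0142  0.0942] [ 9.52 -1.11  0.46] loop in tray mm [  1.2  11.7 123.7]
shift mm [ 1.3 -0.   0.6] rot deg [ 0.24 -1.41 -0.03] med resid 0.64
[ 0.5748 -0.0143  0.0946] [ 9.48 -1.35  0.46] loop in tray mm [  1.6  11.7 123.3]
scene yellow now/start [(0.5511711835861206, -0.2554568648338318), (0.5516331195831299, -0.2557010352611542)]
top yellow now/start [(0.4591931104660034, -0.25523239374160767), (0.551186203956604, -0.25741931796073914)]
the job is handed in; nothing more can be done
None
```

The middle-sized blue tray now hangs by its hook on the loop's lower bar, and I handed the job in at about 14.4 s. I gripped it by the tab from the right side, with the tool tilted 75° from vertical. I then passed the hook through the loop, lowered it onto the bar, let go and backed away.

The last checks, from the camera images:
- **Bar in the tray's frame:** about (1, 12, 123) mm, within the limits.
- **Level:** tilted about 1.5°, limit 12°.
- **Height:** underside about 94 mm above the table.
- **Stillness:** three readings in a row agreed to about 1 mm.
- **Robot:** clear of everything, with only noise in the force reading.
- **Yellow tray:** the scene camera shows it moved less than 1 mm. The top camera disagreed, reading its centre about 90 mm off. I believe this is because the arm was hiding most of the yellow tray from that camera; I did not check it further.

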